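# Pour out the gripper fingers and stack their mounting plates

## Task

Lay out one batch for assembly: swing the clear lid of the sample box fully back until it snaps past its detent, only then tip the box right over by its red lever bar so that all the white fingers drop into the tub in front of it, and afterwards bring the box back level and shut the lid. The colour of that tub is the colour of the batch: stack every mounting plate of this colour flat in the corner jig, squared up against its end fence and side fences, and keep plates of the other colour out of the jig. Do not knock the mug, the spool or the roll of tape about.

Things in the scene. Friction and masses are not known exactly. Their poses are not given: they have to be found in the camera images.
- sample_box (a joint): tip angle of the grey sample box, rad: 0 level (start), 2.1 tipped right over to the tub. The box is 130 mm long, 132 mm wide, 65 mm high with a sloping front, turns on a pivot near its front in a fixed stand. Let go, it falls back to 0 or, far over, on to the 2.1 stop; about 4 N at the lever bar move it. The fingers in it slide out from about 1.7 on.
- box_lid (a joint): angle of the clear lid, rad: 0 shut (its start), 2.4 fully back. Over-centre spring detent at 1.7: let go below that it springs shut, above that it snaps back to 2.4 and stays there even when the box is tipped. About 3 N at the lid bar to open it from shut, less further on, 2 N to bring it back. The spring strut sits at the box's +y side.
- pivot (a point): pivot axis of the sample box, 130 mm above the table, midway between the cheeks. Axes are those of the stand and do not turn with the box: -x points the way the box pours (to the tub), +x to its back, y along the pivot axis, z up. The cheeks end 142 mm above the table, 81 mm either side in y; the stand's foot is 10 mm high.
- lever_bar (a point): middle of the free length of the red round bar (12 mm thick, along the pivot axis, 60 mm free length) at the end of the dark tipping lever, on the box's side at the stand's -y. At 112 mm from the pivot axis, level with it behind the pivot (+x) at angle 0; it rises and goes over towards the tub as the box tips. Turns with the box.
- lid_hinge (a point): hinge axis of the lid, on the back top rim of the box (130 mm behind and 36 mm above the pivot at angle 0), along y; frame turns with the box. The lid opens up and back from the tub side.
- lid_bar (a point): middle of the free length (about 60 mm) of the blue round bar (12 mm thick, parallel to the hinge) that sticks out sideways from the lid at the stand's +y side; 105 mm from the hinge axis along the lid and 12 mm outside it. Turns with the lid.
- pour (a point): point on the table under the middle of where the pouring tub stands, 88 mm in front (stand's -x) of the pivot.
- tub_blue: blue round fixed tub, 188 mm across the rim, 60 mm high, floor 4 mm; origin at the centre of its underside. Stands either in front of the box (at pour) or at the back of the table out of use.
- tub_orange: orange tub, the same otherwise; the one of the two that stands in front of the box gives the colour of the batch.
- nest (a point): middle of the corner jig's nest, on top of its 6 mm base: place of the origin of a squared bottom plate. x along the plate's length, y across. End fence (36 mm wide): face at x = +45 mm. Two side fence blocks (22 mm wide, centred at x = -34 and +34 mm): faces at y = -30 mm; a finger passes between them (46 mm). Fences 40 mm above the base, fixed; none at -x and +y.
- spool: solder spool, 55 mm across, 40 mm high, a bystander; origin under its centre.
- mug: mug with handle, 92 mm across, 93 mm high, a bystander; origin under its middle.
- tape: roll of black tape, 62 mm across, 19 mm high, a bystander; origin under its centre.
- plate_blue_1: blue plastic mounting plate, 90 (x) x 60 (y) x 8 mm, 60 g; origin at the centre of its underside, z up. Either way round is the same. May be absent.
- plate_blue_2: blue plastic mounting plate, 90 (x) x 60 (y) x 8 mm, 60 g; origin at the centre of its underside, z up. Either way round is the same. May be absent.
- plate_blue_3: blue plastic mounting plate, 90 (x) x 60 (y) x 8 mm, 60 g; origin at the centre of its underside, z up. Either way round is the same. May be absent.
- plate_orange_1: orange plastic mounting plate, 90 (x) x 60 (y) x 8 mm, 60 g; origin at the centre of its underside, z up. Either way round is the same. May be absent.
- plate_orange_2: orange plastic mounting plate, 90 (x) x 60 (y) x 8 mm, 60 g; origin at the centre of its underside, z up. Either way round is the same. May be absent.
- plate_orange_3: orange plastic mounting plate, 90 (x) x 60 (y) x 8 mm, 60 g; origin at the centre of its underside, z up. Either way round is the same. May be absent.
- finger_1: white printed gripper finger, 24 (x) x 60 (y) x 18 mm, 20 g, at first in the sample box; origin at the centre of its underside as it lies on its side. May be absent.
- finger_2: white printed gripper finger, 24 (x) x 60 (y) x 18 mm, 20 g, at first in the sample box; origin at the centre of its underside as it lies on its side. May be absent.
- finger_3: white printed gripper finger, 24 (x) x 60 (y) x 18 mm, 20 g, at first in the sample box; origin at the centre of its underside as it lies on its side. May be absent.
- finger_4: white printed gripper finger, 24 (x) x 60 (y) x 18 mm, 20 g, at first in the sample box; origin at the centre of its underside as it lies on its side. May be absent.
Not all that is in view belongs to the job. There is more than one size of the part that bears nest; the job needs the larger.

How it is judged:
By the outcome, as a careful person would: the job done as asked, in the order asked, and still so for the second after the job is handed in, with the robot touching nothing.
Of finger_1, finger_2, finger_3, finger_4 only 2 to 4 are there at a start; the rules pass over those that are not, and their reading is None.
Of plate_blue_1, plate_blue_2, plate_blue_3 only 2 to 3 are there at a start; the rules pass over those that are not, and their reading is None.
Of plate_orange_1, plate_orange_2, plate_orange_3 only 2 to 3 are there at a start; the rules pass over those that are not, and their reading is None.
At some moment in a run one of plate_blue_1, plate_blue_2, plate_blue_3, plate_orange_1, plate_orange_2, plate_orange_3 may be knocked a few centimetres aside while the robot is not near it.
Once in a run the grip may slacken for a moment while it holds something.
It also fails if it takes over 210 s, if anything falls off the work surface, if the arm or the gripper's body presses on something with over 40 N, if the wrist force passes 120 N, or if a joint passes its speed limit or range.

## Robot

A 7-joint arm with a two-finger parallel gripper is mounted at the origin on a cart in front of the work surface, level with it; the furniture and walls round the work are solid. World frame = base frame: x ahead of the robot, y to its left, z up, the work surface at z = 0. Lengths are in m, angles in rad, forces in N, time in s.
With the tool pointing down it reaches from about 0.4 to 0.85 m from the base axis. Payload 4.5 kg.
Tool frame: the origin (TCP) lies between the finger pads; the fingertips stand 11 mm ahead of it and the grasp point (between the pads) lies 8 mm behind it (r.tip_reach is the distance from the TCP to the fingertips, in m); x points along the fingers, y is the direction in which the jaws open and shut, and the axes are right-handed (so a half turn about x gives the same grasp; the last joint's range is limited). The gripper opens to 88 mm and grips with 3 to 60 N. Pads are 18 mm wide; open, the fingers measure 123 mm over their backs; the gripper's body (75 mm by 187 mm) begins 45 mm behind the grasp point.
Start: joints at [1.277, 0.689, -0.195, 1.565, 0.157, 0.902, -0.215], TCP at [0.201, -0.592, 0.221] pointing down, gripper open.
Joint ranges: [-3.01, 3.01], [-0.46, 2.08], [-1.47, 1.51], [0.13, 2.56], [-1, 4.14], [0.04, 2.09], [-2.66, 2.66]. Speed limits (rad/s): [2.57, 2.57, 3.14, 3.14, 3.14, 3.14, 3.14].

## Interface

Orientations are given as a unit quaternion [x, y, z, w].
In Python, from plant import r gives the robot as it stands.
- The arm moves only by the tool drive_tool, never from a script. Its argument "deltas" is a list of rows, each a list of 3 entries, a list of its own where there are three numbers: the turn, a rotation vector about the tool's x, y, z in degrees, then the shift along the tool's x, y, z in cm, then the finger opening in cm, from 0 to 8.81. A call has 1 to 12 rows; each row shifts and turns the commanded pose from where the row before left it, along the tool's axes as they then stand; what a row does not reach is not made up. A row lasts 1/12 s, in which the tool goes at most 41.7 mm and 7.16 degrees, less where a joint would pass 70% of its speed; a pose out of reach is approached as far as the arm can. A call is refused whole if a number of a shift passes 4.17 or a number of a turn 7.16, either way. A call with a gripper value outside its range is refused whole. The fingers move at their own pace and stop on an object; "force" is the grip in N (left out, the last holds). Time passes only in rows, so rows that do not move let the fingers close. It gives the time, the measured TCP pose, the force and the opening at its end, in the units of the state.
- r.get_state(): the state, without advancing time (a new reading comes with each control period).
- r.snapshot(name): name is "scene" or "side" or "wrist"; returns a dict with "color" (480x640x3 uint8, red, green, blue), "fov_y" (degrees; the focal length in pixels is half the picture's height over the tangent of half this angle, whatever the lens; pixels are square), "cx", "cy" (the principal point, pixels), "extrinsics" (4x4, takes a point from world to camera coordinates); the wrist camera has in their place "tool_from_camera" (4x4, takes a point from camera to tool coordinates, whose origin is the TCP and whose axes are the tool frame's). Camera axes: x right, y up, looking along -z (the intrinsics and any distortion apply to the point x, -y, -z); pixel columns grow to the right and rows downward; lengths in m; the calibration is good to about 2 mm. A picture is of the moment at which its call begins: read the wrist's pose just before it. There is no depth.
- r.finish_job(): hands the job in, once; it reports no verdict.
The state is a dict: "clock": time; "q": joint angles; "qd": joint speeds; "joint_torque": joint torques, N m; "tool_pos": TCP position; "eef_rot": TCP orientation; "contact_force": force on the tool from outside, world axes, zero at the start; "moment": the same for the moment, N m; "opening": opening from 0.0 (shut) to 1.0 (fully open).
Only numpy, scipy, OpenCV 4.12 (cv2) and the standard library are available. Lean on these libraries where they do the work, as an engineer would, in place of code of your own. Each camera call takes 0.05 s, during which the arm holds its last target. There are 200 camera calls.

## Working session

There is one attempt and no reset: what is moved stays moved. The work goes in short steps, Python scripts to look and compute and a tool call to move; the robot and the scene stay as the last step left them, time stands still between calls to the robot, and variables do not carry over. Pictures are saved under pics/ and viewed, about 12 in all and at most 16, crops included, and the job is handed in when it is done.

Besides the shell and the picture viewer there is one more tool, called after ">>>" as name(argument=value, ...) on one line, values as JSON. drive_tool: Moves the arm, as the interface text tells. Its arguments: {"type":"object","properties":{"deltas":{"type":"array","items":{"type":"array"}},"force":{"type":"number"}},"required":["deltas"]}

```bash
ls; mkdir -p pics
python3 - <<'E'
from plant import r
import cv2
print(r.get_state())
for n in("scene","side"):
    s=r.snapshot(n); cv2.imwrite(f"pics/{n}0.png",s["color"][:,:,::-1])
    print(n,{k:v for k,v in s.items() if k!="color"})
s=r.snapshot("wrist");print({k:v for k,v in s.items() if k!="color"})
E
```

```text
pics
{'clock': 0.0, 'q': array([ 1.27679767,  0.68997766, -0.19451626,  1.56635679,  0.15728889,
        0.90251276, -0.21510207]), 'qd': array([ 2.31401100e-04,  1.29104817e-04, -3.76156133e-04,  1.89406110e-04,
        3.87634340e-05, -6.33989701e-04, -1.76091455e-03]), 'joint_torque': array([ 6.64251093e-04, -5.27562046e+01, -1.26681548e+00, -1.53429759e+01,
       -5.26033295e-02,  6.56419405e-03,  1.79194612e-04]), 'tool_pos': array([ 0.20095937, -0.59109446,  0.22041068]), 'eef_rot': array([-0.69747353, -0.11604467,  0.69777782, -0.11476246]), 'contact_force': array([ 0.10966378, -0.47529291,  1.05106012]), 'moment': array([ 0.01544082, -0.02040785,  0.00999438]), 'opening': 0.9996773801339554}
scene {'fov_y': 46.54769764536609, 'cx': 333.11227441570963, 'cy': 238.12372408923753, 'extrinsics': array([[-0.60827036, -0.79359374,  0.01470178,  0.32975499],
       [ 0.48820363, -0.35946354,  0.79526297, -0.35484311],
       [-0.62583096,  0.49091235,  0.60608636, -1.10419334],
       [ 0.        ,  0.        ,  0.        ,  1.        ]])}
side {'fov_y': 45.326630177880254, 'cx': 317.64531998033533, 'cy': 234.00589770410798, 'extrinsics': array([[-0.91452544, -0.40373287, -0.02535732,  0.5125722 ],
       [ 0.1562649 , -0.41039447,  0.89841954, -0.21685635],
       [-0.373128  ,  0.81766506,  0.43840546, -1.602847  ],
       [ 0.        ,  0.        ,  0.        ,  1.        ]])}
{'fov_y': 71.19204284200428, 'cx': 318.590188580703, 'cy': 239.01112161183212, 'tool_from_camera': array([[-7.82278755e-04,  3.07016503e-01, -9.51703869e-01,
        -1.63204883e-01],
       [ 9.99999084e-01, -8.10948617e-04, -1.08358564e-03,
         9.55005681e-04],
       [-1.10446161e-03, -9.51703845e-01, -3.07015588e-01,
        -7.89378041e-02],
       [ 0.00000000e+00,  0.00000000e+00,  0.00000000e+00,
         1.00000000e+00]])}
```

View pics/scene0.png

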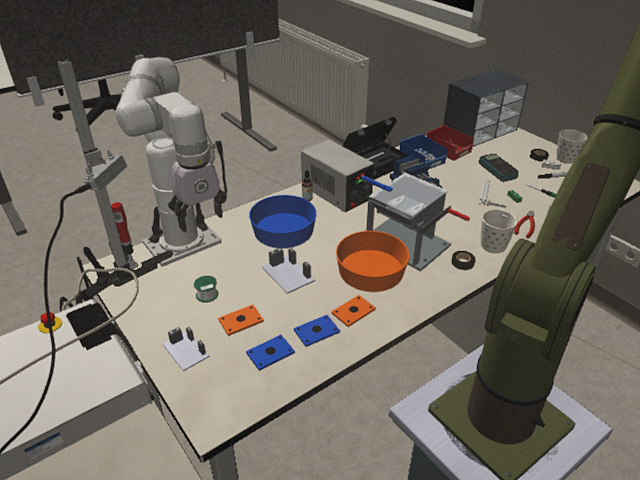

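View pics/side0.png

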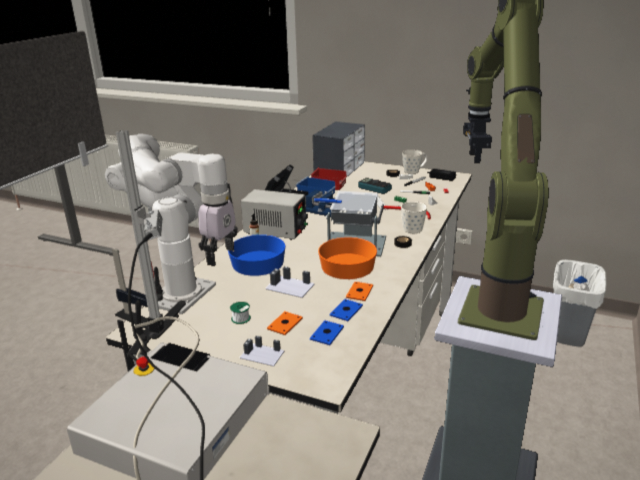

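Pictures 1–2: the orange tub stands in front of the box, so the batch is orange. There are two orange plates, at scene (241,319) and (354,310), and two blue ones at (270,351) and (317,330). There are two jigs, at (288,270) and (186,345). I'll enlarge to get pixel positions.

```bash
cat > h.py <<'E'
import numpy as np, cv2
from scipy.spatial.transform import Rotation as R
from plant import r
def cam(s,st=None):
    f=240/np.tan(np.radians(s["fov_y"])/2)
    if "extrinsics" in s: E=np.linalg.inv(s["extrinsics"])
    else:
        T=np.eye(4);T[:3,:3]=R.from_quat(st["eef_rot"]).as_matrix();T[:3,3]=st["tool_pos"];E=T@s["tool_from_camera"]
    return f,s["cx"],s["cy"],E
def ray(c,u,v):
    f,cx,cy,E=c
    d=E[:3,:3]@np.array([(u-cx)/f,-(v-cy)/f,-1.]);return E[:3,3],d/np.linalg.norm(d)
def onz(c,u,v,z):
    o,d=ray(c,u,v);return o+d*(z-o[2])/d[2]
def tri(*rs):
    A=0;b=0
    for o,d in rs:
        P=np.eye(3)-np.outer(d,d);A=A+P;b=b+P@o
    p=np.linalg.solve(A,b);return p,[round(1000*np.linalg.norm((np.eye(3)-np.outer(d,d))@(p-o)),1) for o,d in rs]
def proj(c,p):
    f,cx,cy,E=c;q=E[:3,:3].T@(np.asarray(p)-E[:3,3]);return cx+f*q[0]/-q[2],cy-f*q[1]/-q[2]
def grab(n):
    st=r.get_state();s=r.snapshot(n);return s["color"][:,:,::-1].copy(),cam(s,st),st
def crop(im,x0,y0,x1,y1,k,name):
    cv2.imwrite("pics/"+name,cv2.resize(im[y0:y1,x0:x1],None,fx=k,fy=k,interpolation=cv2.INTER_CUBIC))
E
python3 - <<'E'
from h import *
a=cv2.imread("pics/scene0.png");b=cv2.imread("pics/side0.png")
crop(a,330,160,480,300,4,"c1.png");crop(a,150,230,390,380,3,"c2.png")
crop(b,290,180,440,290,5,"c3.png");crop(b,220,260,390,370,4,"c4.png")
E
```

```text
(no output)
```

View pics/c1.png

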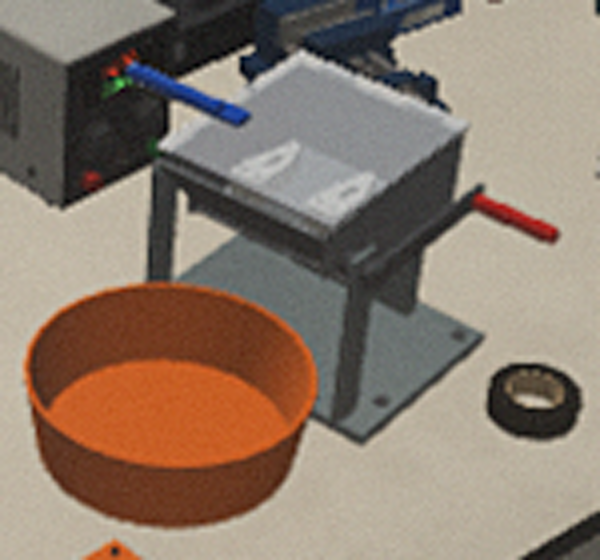

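View pics/c3.png

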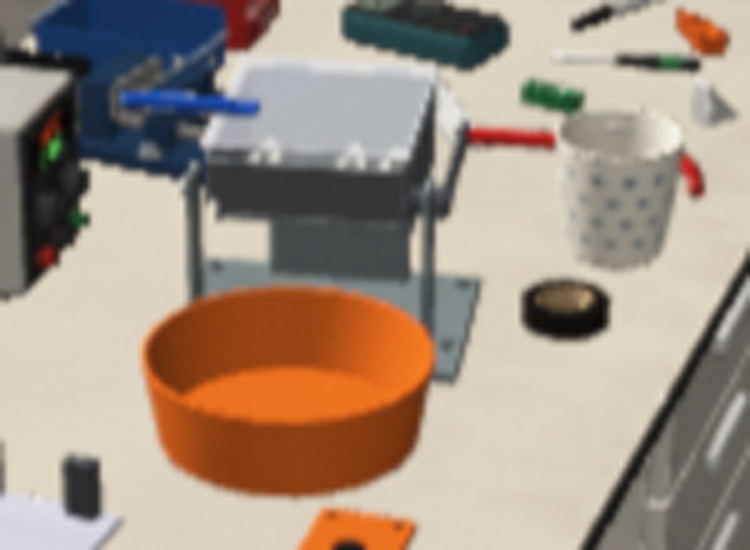

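View pics/c2.png

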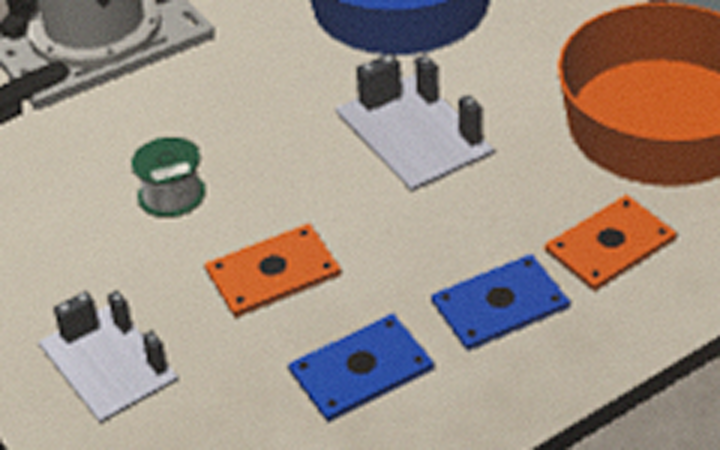

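View pics/c4.png

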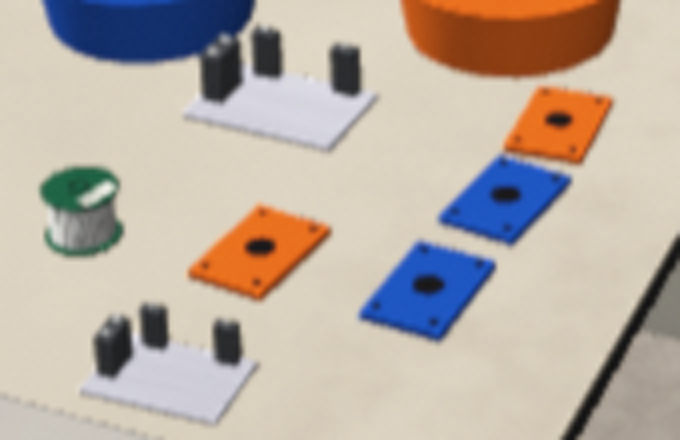

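```bash
cat > m1.py <<'E'
from h import *
A=cam(r.snapshot("scene"));B=cam(r.snapshot("side"))
c1=lambda x,y:(330+(x+.5)/4-.5,160+(y+.5)/4-.5)
c2=lambda x,y:(150+(x+.5)/3-.5,230+(y+.5)/3-.5)
c3=lambda x,y:(290+(x+.5)/5-.5,180+(y+.5)/5-.5)
c4=lambda x,y:(220+(x+.5)/4-.5,260+(y+.5)/4-.5)
def T(n,a,b): 
    p,e=tri(ray(A,*a),ray(B,*b)); print(n,(p*1000).round(),e)
T("lidbar tip",c1(132,70),c3(125,97)); T("lidbar root",c1(245,117),c3(257,107))
T("lever root",c1(478,200),c3(472,136))
T("lever tip on z130",c1(553,236),c3(560,140)); print((onz(A,*c1(553,236),.130)*1000).round(),(onz(A,*c1(478,200),.130)*1000).round())
T("boxBL",c1(303,52),c3(248,60));T("boxBR",c1(466,128),c3(437,68));T("boxFL",c1(160,150),c3(207,150));T("boxFR",c1(330,237),c3(410,162))
T("footBR",c1(483,335),c3(479,282));T("footFR",c1(362,439),c3(456,378))
for n,f,C,P in(("sc",c1,A,[(25,376),(318,378),(160,283),(175,468)]),("si",c3,B,[(143,353),(436,352),(290,287),(287,422)])):
    q=np.array([onz(C,*f(*p),.06)[:2] for p in P]); s=np.linalg.lstsq(np.c_[2*q,np.ones(4)],(q**2).sum(1),rcond=None)[0]; print("tub",n,(s[:2]*1000).round(),np.sqrt(s[2]+s[:2]@s[:2]).round(4))
# quads: top corners
def quad(n,z,pa,pb):
    a=np.array([onz(A,*c2(*p),z) for p in pa]);b=np.array([onz(B,*c4(*p),z) for p in pb])
    for nm,q in(("sc",a),("si",b)):
        c=q.mean(0); d=[np.linalg.norm(q[i]-q[(i+1)%4])*1000 for i in range(4)]; i=int(np.argmax([d[0]+d[2],d[1]+d[3]])); e=(q[i+1]-q[i])+(q[(i+2)%4]-q[(i+3)%4]); print(n,nm,(c*1000).round(),np.round(d),"long-axis yaw",np.degrees(np.arctan2(e[1],e[0])).round(1))
    p,e=tri(ray(A,*c2(*np.mean(pa,0))),ray(B,*c4(*np.mean(pb,0))));print("  tri centre",(p*1000).round(),e)
quad("O1",.008,[(205,264),(310,224),(341,268),(236,312)],[(260,205),(331,230),(261,297),(189,272)])
quad("O2",.008,[(546,245),(627,196),(676,234),(596,286)],[(540,87),(613,98),(581,161),(505,150)])
quad("B1",.008,[(289,365),(392,316),(434,362),(327,415)],[(418,242),(496,264),(438,338),(361,316)])
quad("B2",.008,[(432,295),(530,255),(570,300),(466,346)],[(500,155),(572,178),(515,242),(440,217)])
quad("jig big",.006,[(337,110),(412,75),(495,151),(412,187)],[(215,62),(377,97),(331,149),(184,114)])
T("fence blk right top",c2(469,98),c4(345,46));T("blk left top",c2(427,58),c4(266,30));T("end top",c2(378,62),c4(222,43))
quad("jig small",.006,[(40,345),(88,300),(178,378),(102,419)],[(82,392),(110,345),(258,367),(215,422)])
E
python3 m1.py
```

```text
lidbar tip [ 642. -171.  180.] [np.float64(1.0), np.float64(1.0)]
lidbar root [ 558. -198.  175.] [np.float64(0.4), np.float64(0.4)]
lever root [ 443. -302.  130.] [np.float64(0.6), np.float64(0.6)]
lever tip on z130 [ 382. -305.  135.] [np.float64(0.5), np.float64(0.5)]
[ 387. -311.  130.] [ 444. -303.  130.]
boxBL [ 604. -293.  167.] [np.float64(0.8), np.float64(0.8)]
boxBR [ 471. -312.  170.] [np.float64(1.8), np.float64(1.8)]
boxFL [ 568. -134.  169.] [np.float64(0.1), np.float64(0.1)]
boxFR [ 437. -156.  169.] [np.float64(2.5), np.float64(2.5)]
footBR [ 445. -335.    3.] [np.float64(0.1), np.float64(0.1)]
footFR [ 413. -186.    6.] [np.float64(0.0), np.float64(0.0)]
tub sc [492. -86.] 0.0933
tub si [493. -86.] 0.0928
O1 sc [535. 276.   8.] [89. 57. 88. 59.] long-axis yaw -95.9
O1 si [535. 280.   8.] [61. 88. 58. 90.] long-axis yaw 84.2
  tri centre [538. 275.   4.] [np.float64(0.1), np.float64(0.1)]
O2 sc [401.  47.   8.] [87. 57. 87. 58.] long-axis yaw -86.2
O2 si [402.  51.   8.] [57. 92. 57. 93.] long-axis yaw 94.6
  tri centre [404.  45.   4.] [np.float64(0.0), np.float64(0.
[... 288 characters left out ...]
0.] long-axis yaw 84.0
  tri centre [403. 155.   6.] [np.float64(0.2), np.float64(0.2)]
jig big sc [607.  98.   6.] [ 79. 126.  81. 120.] long-axis yaw 179.4
jig big si [612. 101.   6.] [141.  80. 125.  79.] long-axis yaw 178.7
  tri centre [615.  93.  -2.] [np.float64(1.7), np.float64(1.7)]
fence blk right top [570.  65.  48.] [np.float64(1.1), np.float64(1.1)]
blk left top [639.  61.  45.] [np.float64(0.7), np.float64(0.7)]
end top [656. 100.  50.] [np.float64(0.4), np.float64(0.4)]
jig small sc [529. 424.   6.] [ 52. 111.  60.  91.] long-axis yaw -172.9
jig small si [527. 427.   6.] [ 49. 100.  58.  91.] long-axis yaw -173.8
  tri centre [530. 423.   2.] [np.float64(0.6), np.float64(0.6)]
```

```bash
cat >> h.py <<'E'
XS=np.array([.199,-.980,0]);YS=np.array([.980,.199,0]);PV=np.array([.510,-.172,.130]);HG=PV+.130*XS+[0,0,.036]
def rotdown(yd):
    yd=np.asarray(yd,float);yd/=np.linalg.norm(yd);x=np.array([0,0,-1.]);return np.c_[x,yd,np.cross(x,yd)]
def lidbar(th,y=.112): return HG+y*YS+.105*(-np.cos(th)*XS+np.sin(th)*np.array([0,0,1]))+.012*(np.sin(th)*XS+np.cos(th)*np.array([0,0,1]))
def lever(th,y=-.119): return PV+y*YS+.112*(np.cos(th)*XS+np.sin(th)*np.array([0,0,1]))
def go(pos=None,Rt=None,st=None):
    "turn (deg, tool axes, done first) and shift (cm, tool axes after the turn) to bring the TCP to pos"
    st=st or r.get_state();R0=R.from_quat(st["eef_rot"]).as_matrix()
    if Rt is None:Rt=R0
    print("turn",np.degrees(R.from_matrix(R0.T@Rt).as_rotvec()).round(2),end=" ")
    if pos is not None:print("shift",(Rt.T@(np.asarray(pos)-st["tool_pos"])*100).round(2),end=" ")
    print("| at",(st["tool_pos"]*1000).round(1),"F",st["contact_force"].round(1),"op",round(st["opening"]*88,1),"t",round(st["clock"],2))
E
python3 - <<'E'
from h import *
st=r.get_state();print(R.from_quat(st["eef_rot"]).as_matrix().round(3))
A=cam(r.snapshot("scene"))
for n,u,v in(("psu base near",345,209),("mug base",497,250),("tape",463,265),("box behind blue",420,170)):print(n,onz(A,u,v,0).round(3))
for t in(0,.4,.8,1.2,1.6,2,2.4):print(t,lidbar(t).round(3),lever(t).round(3))
Rt=rotdown(XS); print(R.from_quat(st["eef_rot"]).as_matrix().T@Rt)
go(lidbar(0)+[0,0,.10-.008],Rt);go(lidbar(0)+[0,0,.10-.008],rotdown(-XS))
E
```

```text
[[-0.     0.322 -0.947]
 [ 0.001 -0.947 -0.322]
 [-1.    -0.001  0.   ]]
psu base near [ 0.754 -0.207  0.   ]
mug base [ 0.351 -0.42  -0.   ]
tape [ 0.363 -0.296  0.   ]
box behind blue [ 0.786 -0.554  0.   ]
0 [ 0.625 -0.174  0.178] [ 0.416 -0.305  0.13 ]
0.4 [ 0.627 -0.187  0.218] [ 0.414 -0.297  0.174]
0.8 [ 0.633 -0.214  0.25 ] [ 0.409 -0.272  0.21 ]
1.2 [ 0.64  -0.251  0.268] [ 0.401 -0.235  0.234]
1.6 [ 0.649 -0.292  0.271] [ 0.393 -0.192  0.242]
2 [ 0.656 -0.331  0.256] [ 0.384 -0.15   0.232]
2.4 [ 0.663 -0.361  0.228] [ 0.377 -0.115  0.206]
[[ 9.99999701e-01 -7.59322577e-04  1.46405485e-04]
 [ 7.71776897e-04  9.91878232e-01 -1.27188749e-01]
 [-4.86391255e-05  1.27188824e-01  9.91878521e-01]]
turn [7.31 0.   0.03] shift [ -4.91 -32.47 -49.81] | at [ 201.2 -591.5  220.9] F [-0.4 -0.1  0.3] op 87.9 t 0.3
turn [-1.7269e+02 -5.0000e-02  0.0000e+00] shift [-4.91 32.47 49.81] | at [ 201.2 -591.5  220.9] F [-0.4 -0.1  0.3] op 87.9 t 0.3
```

>>> drive_tool(deltas=[[[3.65,0,0],[-3,0,0],5],[[3.66,0,0],[-3,0,0],5],[[0,0,0],[0,-2,-3.1],5],[[0,0,0],[0,-2,-3.1],5],[[0,0,0],[0,-2,-3.1],5],[[0,0,0],[0,-2,-3.1],5],[[0,0,0],[0,-2,-3.1],5],[[0,0,0],[0,-2,-3.1],5],[[0,0,0],[0,-2,-3.1],5],[[0,0,0],[0,-2,-3.1],5]])

```text
clock: 1.13
tool_pos: [0.4135, -0.3841, 0.2813]
eef_rot: [0.704, 0.071, -0.704, 0.071]
contact_force: [0.5, 0.6, -0.2]
opening: 0.569
```

>>> drive_tool(deltas=[[[0,0,0],[0,-2,-3.1],5],[[0,0,0],[0,-2,-3.1],5],[[0,0,0],[0,-2,-3.1],5],[[0,0,0],[0,-2,-3.1],5],[[0,0,0],[0,-2,-3.1],5],[[0,0,0],[0,-2,-3.1],5],[[0,0,0],[0,-2,-3.1],5],[[0,0,0],[0,0,0],5],[[0,0,0],[0,0,0],5]])

```text
clock: 1.88
tool_pos: [0.5988, -0.202, 0.2808]
eef_rot: [0.704, 0.073, -0.703, 0.072]
contact_force: [-0.2, -0.2, -0.8]
opening: 0.569
```

Run:
```python
from h import *
go(lidbar(0)+[0,0,.10-.008],rotdown(XS))
im,c,st=grab("wrist");cv2.imwrite("pics/w1.png",im)
print(proj(c,lidbar(0,.07)),proj(c,lidbar(0,.13)))
```

```text
turn [ 0.3  -0.04  0.08] shift [ 1.08 -2.21 -3.1 ] | at [ 598.8 -202.   280.8] F [-0.2 -0.2 -0.8] op 50.1 t 1.88
(np.float64(290.7069011046701), np.float64(243.84249161366625)) (np.float64(289.2447866519136), np.float64(171.20573555115595))
```

View pics/w1.png

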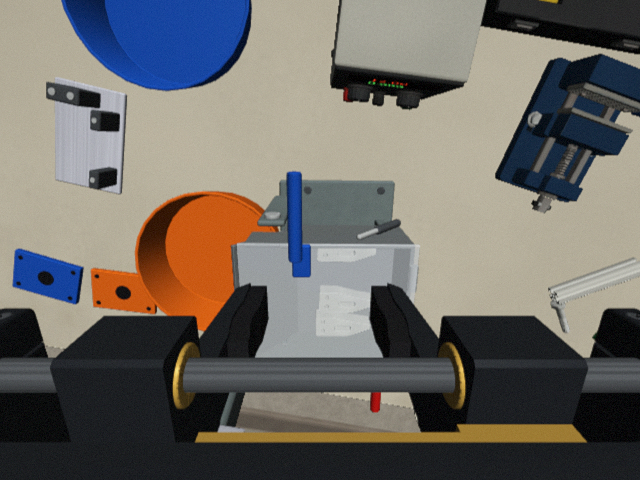

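Picture 7 (wrist): the blue bar lies at column 294, rows 172–245, about 4 px from the prediction. That means the bar is about 3 mm further along +x of the stand. The strut is at (380,230), clear of the grasp. I'll descend on the bar and grip it.

>>> drive_tool(deltas=[[[0.3,0,0],[0,-1.0,-1.5],5],[[0,0,0],[0,-0.95,-1.6],5],[[0,0,0],[2.5,0,0],5],[[0,0,0],[2.5,0,0],5],[[0,0,0],[2.5,0,0],5],[[0,0,0],[2,0,0],5],[[0,0,0],[1.5,0,0],5],[[0,0,0],[0,0,0],5],[[0,0,0],[0,0,0],5]])

```text
clock: 2.68
tool_pos: [0.6225, -0.1818, 0.1709]
eef_rot: [-0.703, -0.068, 0.705, -0.068]
contact_force: [0.4, -0.4, -0.3]
opening: 0.565
```

>>> drive_tool(deltas=[[[0,0,0],[0,0,0],0],[[0,0,0],[0,0,0],0],[[0,0,0],[0,0,0],0],[[0,0,0],[0,0,0],0],[[0,0,0],[0,0,0],0],[[0,0,0],[0,0,0],0]], force=20)

```text
clock: 3.18
tool_pos: [0.624, -0.18, 0.1716]
eef_rot: [0.704, 0.069, -0.704, 0.069]
contact_force: [-0.2, -0.2, 0.6]
opening: 0.131
```

Run:
```python
from h import *
off=.0025*XS+[0,0,-.008]
go(lidbar(0)+off,rotdown(XS))
p=lidbar(0);Rt=rotdown(XS)
for t in np.arange(.2,2.41,.2):
    q=lidbar(t);print(round(t,1),(Rt.T@(q-p)*100).round(2));p=q
```

```text
turn [-0.3  -0.03 -0.02] shift [ 0.16 -0.3  -0.19] | at [ 624.  -180.   171.6] F [-0.2 -0.2  0.6] op 11.6 t 3.18
0.2 [-2.06  0.45  0.  ]
0.4 [-1.93  0.85 -0.  ]
0.6 [-1.72  1.22 -0.  ]
0.8 [-1.45  1.53  0.  ]
1.0 [-1.12  1.79  0.  ]
1.2 [-0.74  1.98 -0.  ]
1.4 [-0.33  2.08  0.  ]
1.6 [ 0.09  2.11 -0.  ]
1.8 [0.51 2.05 0.  ]
2.0 [ 0.9   1.91 -0.  ]
2.2 [1.27 1.69 0.  ]
2.4 [ 1.58  1.4  -0.  ]
```

>>> drive_tool(deltas=[[[0,0,0],[-1.05,0.18,0],0],[[0,0,0],[-1.01,0.27,0],0],[[0,0,0],[-0.98,0.38,0],0],[[0,0,0],[-0.95,0.47,0],0],[[0,0,0],[-0.89,0.57,0],0],[[0,0,0],[-0.83,0.65,0],0],[[0,0,0],[-0.76,0.73,0],0],[[0,0,0],[-0.69,0.8,0],0],[[0,0,0],[-0.6,0.87,0],0],[[0,0,0],[-0.52,0.92,0],0],[[0,0,0],[-0.42,0.97,0],0],[[0,0,0],[-0.32,1.01,0],0]])

```text
clock: 4.18
tool_pos: [0.6392, -0.2579, 0.2618]
eef_rot: [-0.704, -0.069, 0.704, -0.069]
contact_force: [0.1, 0.1, 0.8]
opening: 0.003
```

Run:
```python
from h import *
off=.0055*XS+[0,0,-.0065]
go(lidbar(1.2)+off,rotdown(XS))
```

```text
turn [-0.32  0.   -0.01] shift [ 0.01 -0.13 -0.25] | at [ 639.2 -257.9  261.8] F [0.1 0.1 0.8] op 0.3 t 4.18
```

The bar slipped out, since the fingers closed to 0. I'll go back and grip harder.

>>> drive_tool(deltas=[[[0,0,0],[0,-2.6,0],5],[[0,0,0],[0,-2.6,0],5],[[0,0,0],[0,-2.6,0],5],[[0,0,0],[0,0,0],5],[[0,0,0],[2.5,0,0],5],[[0,0,0],[2.5,0,0],5],[[0,0,0],[2.5,0,0],5],[[0,0,0],[2.0,0,0],5],[[0,0,0],[0,0,0],5],[[0,0,0],[0,0,0],5]])

```text
clock: 5.02
tool_pos: [0.6234, -0.1809, 0.1656]
eef_rot: [-0.703, -0.069, 0.705, -0.069]
contact_force: [0.4, -0.3, 0.5]
opening: 0.567
```

>>> drive_tool(deltas=[[[0,0,0],[0,0,0],0],[[0,0,0],[0,0,0],0],[[0,0,0],[0,0,0],0],[[0,0,0],[0,0,0],0],[[0,0,0],[0,0,0],0],[[0,0,0],[0,0,0],0]], force=45)

```text
clock: 5.52
tool_pos: [0.6241, -0.1803, 0.1669]
eef_rot: [0.704, 0.069, -0.703, 0.069]
contact_force: [0.3, -0.3, 0.0]
opening: 0.137
```

>>> drive_tool(deltas=[[[0,0,0],[-0.5,0.08,0],0],[[0,0,0],[-0.55,0.1,0],0],[[0,0,0],[-0.5,0.13,0],0],[[0,0,0],[-0.5,0.14,0],0]])

```text
clock: 5.85
tool_pos: [0.625, -0.1849, 0.1878]
eef_rot: [0.704, 0.069, -0.703, 0.069]
contact_force: [0.6, 0.0, 1.2]
opening: 0.003
```

Run:
```python
from h import *
go(lidbar(.2)+.0055*XS+[0,0,-.008],rotdown(XS))
im,c,st=grab("wrist");cv2.imwrite("pics/w2.png",im)
```

```text
turn [-0.31 -0.04 -0.02] shift [-0.28 -0.05 -0.18] | at [ 625.  -184.9  187.8] F [0.6 0.  1.2] op 0.3 t 5.85
```

View pics/w2.png

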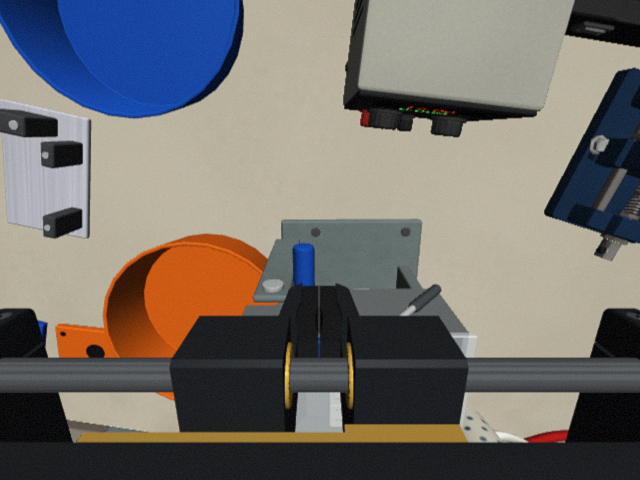

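Picture 8: the bar (tip at (303,243)) lies just beside the shut fingers. The fingers were still closing when I began to lift, so I need to wait longer for the grip.

>>> drive_tool(deltas=[[[0,0,0],[-1.5,0,0],0],[[0,0,0],[-1.5,0,0],4],[[0,0,0],[0,-0.75,0],4],[[0,0,0],[0,0,0],4],[[0,0,0],[0,0,0],4],[[0,0,0],[0,0,0],4],[[0,0,0],[0,0,0],4],[[0,0,0],[1.6,0,0],4],[[0,0,0],[1.6,0,0],4],[[0,0,0],[1.6,0,0],4],[[0,0,0],[0,0,0],4]], force=30)

```text
clock: 6.82
tool_pos: [0.6207, -0.177, 0.1652]
eef_rot: [-0.701, -0.07, 0.706, -0.068]
contact_force: [0.5, 0.1, 0.5]
opening: 0.456
```

>>> drive_tool(deltas=[[[0,0,0],[0,0,0],0],[[0,0,0],[0,0,0],0],[[0,0,0],[0,0,0],0],[[0,0,0],[0,0,0],0],[[0,0,0],[0,0,0],0],[[0,0,0],[0,0,0],0],[[0,0,0],[0,0,0],0],[[0,0,0],[0,0,0],0],[[0,0,0],[0,0,0],0],[[0,0,0],[0,0,0],0]])

```text
clock: 7.65
tool_pos: [0.6233, -0.1773, 0.1689]
eef_rot: [-0.704, -0.069, 0.704, -0.069]
contact_force: [-0.8, -0.8, 0.2]
opening: 0.006
```

Run:
```python
from h import *
s=r.snapshot("wrist");st=r.get_state()
mk=lambda p:cam(s,{"tool_pos":np.array(p),"eef_rot":R.from_matrix(rotdown(XS)).as_quat()})
c1=mk([.5988,-.202,.2808]);c2=mk([.625,-.1849,.1878])
print(tri(ray(c1,294,172),ray(c2,303,243)), lidbar(0,.13))
im,c,st=grab("wrist");cv2.imwrite("pics/w3.png",im)
for y in(.07,.112,.13):print(proj(c,lidbar(0,y)))
im2,c2,_=grab("side");im3,c3,_=grab("scene")
a=cv2.resize(im2[180:260,300:400],None,fx=4,fy=4);b=cv2.resize(im3[150:230,330:430],None,fx=4,fy=4)
cv2.imwrite("pics/w3c.png",np.vstack([np.hstack([a,b]),cv2.resize(im[180:360],(800,225))]))
```

```text
(array([ 0.64156399, -0.17408218,  0.17010276]), [np.float64(0.3), np.float64(0.3)]) [ 0.64237501 -0.17063005  0.178     ]
(np.float64(311.66315198198225), np.float64(359.8317929913296))
(np.float64(310.7954560329462), np.float64(290.2952097723848))
(np.float64(310.38203649895354), np.float64(257.1640399637093))
```

View pics/w3c.png

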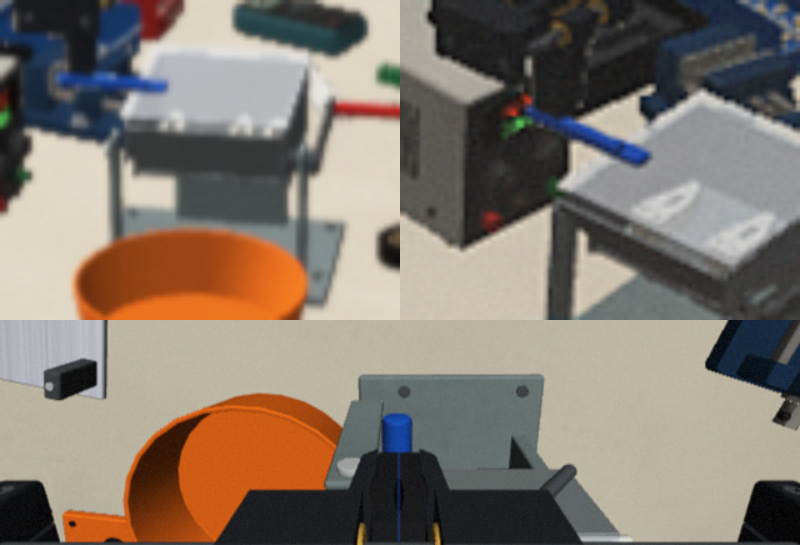

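Run:
```python
from h import *
im,c,st=grab("scene");im2,c2,_=grab("side")
p=st["tool_pos"];print(p,st["opening"])
x=R.from_quat(st["eef_rot"]).as_matrix()[:,0];t=p+x*.011
for n,q in(("tip",t),("grasp",p-.008*x),("bar tip",lidbar(0,.13)),("bar root",lidbar(0,.05))):
    print(n,q.round(3),np.round(proj(c,q),1),np.round(proj(c2,q),1))
cv2.imwrite("pics/a.png",np.hstack([cv2.resize(im[140:220,340:420],None,fx=5,fy=5,interpolation=2),cv2.resize(im2[150:230,290:370],None,fx=5,fy=5,interpolation=2)]))
```

```text
[ 0.62332575 -0.17727283  0.16891027] 0.006703429304807689
tip [ 0.623 -0.177  0.158] [368.3 186. ] [320.7 205.4]
grasp [ 0.623 -0.177  0.177] [368.7 179.9] [320.5 200.1]
bar tip [ 0.642 -0.171  0.178] [362.1 177.3] [314.5 199.8]
bar root [ 0.564 -0.187  0.178] [386.3 188.1] [338.2 201.2]
```

View pics/a.png

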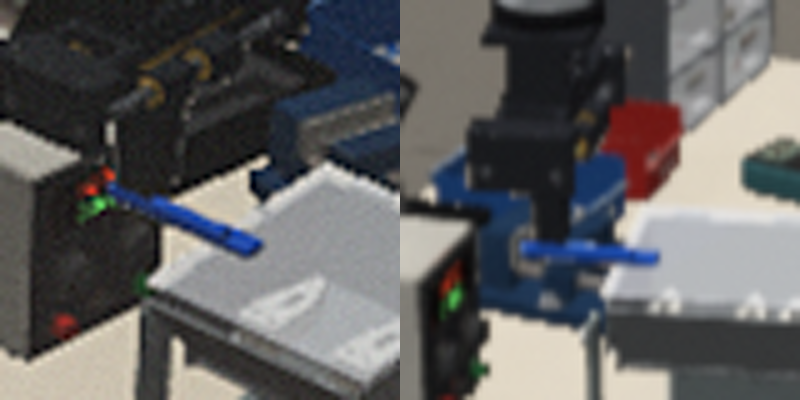

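Run:
```python
from h import *
print(r.tip_reach,[a for a in dir(r) if a[0]!='_'])
im=cv2.imread("pics/w3.png");crop(im,240,220,400,340,5,"w3d.png")
```

```text
0.011 ['Unreachable', 'finish_job', 'get_state', 'snapshot', 'tip_reach']
```

View pics/w3d.png

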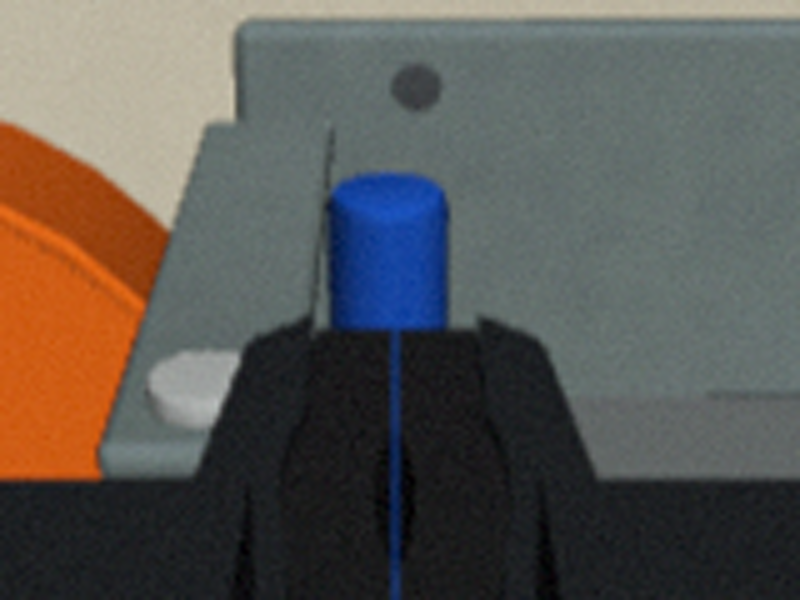

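Run:
```python
from h import *
s=r.snapshot("wrist");f=240/np.tan(np.radians(s["fov_y"])/2);T=np.linalg.inv(s["tool_from_camera"])
for x in(-.05,-.03,-.008,.0,.011,.03):
    q=(T@np.r_[x,0,-.009,1]);print(x,"z-9mm",(s["cx"]+f*q[0]/-q[2]).round(),(s["cy"]-f*q[1]/-q[2]).round(1), "z+9mm",end=" ")
    q=(T@np.r_[x,0,.009,1]);print((s["cy"]-f*q[1]/-q[2]).round(1))
im,c,st=grab("scene");im2,c2,_=grab("side");print(c[3][:3,3].round(2),c2[3][:3,3].round(2))
a=cv2.imread("pics/side0.png")
cv2.imwrite("pics/b.png",np.hstack([cv2.resize(x[175:225,295:345],None,fx=8,fy=8,interpolation=2) for x in(a,im2)]))
```

```text
-0.05 z-9mm 316.0 321.9 z+9mm 361.1
-0.03 z-9mm 316.0 297.4 z+9mm 332.6
-0.008 z-9mm 316.0 276.8 z+9mm 308.4
0.0 z-9mm 316.0 270.5 z+9mm 301.0
0.011 z-9mm 316.0 262.7 z+9mm 291.8
0.03 z-9mm 317.0 251.1 z+9mm 278.0
[-0.32  0.68  0.95] [-0.1   1.43  0.91]
```

View pics/b.png

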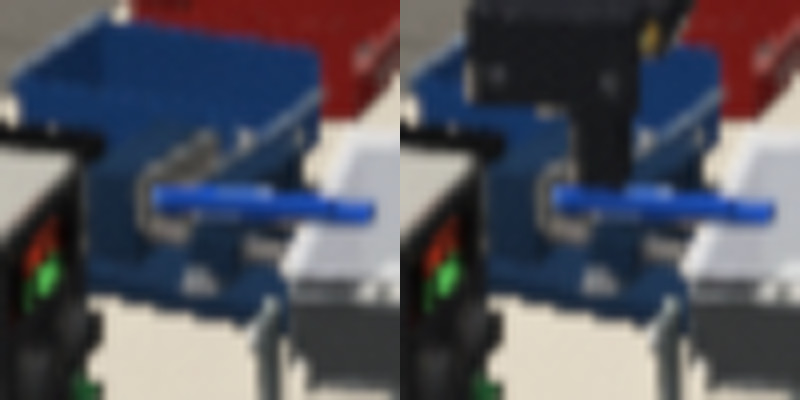

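Picture 12: the fingertips end just above the bar, about 28 mm short of where the stated tool frame puts them. The wrist picture agrees: the tip is at row 285 and 263 was predicted. In effect the tips stand about 18 mm behind the TCP, so I'll go lower by that much.

>>> drive_tool(deltas=[[[0,0,0],[-1,0,0],3],[[0,0,0],[0,0,0],3],[[0,0,0],[0,0,0],3],[[0,0,0],[0,0,0],3],[[0,0,0],[0,0,0],3],[[0,0,0],[0,0,0],3],[[0,0,0],[1.3,0,0],3],[[0,0,0],[1.3,0,0],3],[[0,0,0],[1.3,0,0],3],[[0,0,0],[0,0,0],3],[[0,0,0],[0,0,0],3]])

```text
clock: 9.02
tool_pos: [0.6228, -0.1772, 0.1393]
eef_rot: [-0.703, -0.069, 0.704, -0.069]
contact_force: [0.8, -0.6, -0.0]
opening: 0.341
```

>>> drive_tool(deltas=[[[0,0,0],[0,0,0],0],[[0,0,0],[0,0,0],0],[[0,0,0],[0,0,0],0],[[0,0,0],[0,0,0],0],[[0,0,0],[0,0,0],0],[[0,0,0],[0,0,0],0],[[0,0,0],[0,0,0],0],[[0,0,0],[0,0,0],0]])

```text
clock: 9.68
tool_pos: [0.6238, -0.1767, 0.1406]
eef_rot: [0.704, 0.069, -0.703, 0.069]
contact_force: [-0.8, 2.8, 6.2]
opening: 0.117
```

Gripped now. Next is the arc.

>>> drive_tool(deltas=[[[0,0,0],[-1.05,0.18,0],0],[[0,0,0],[-1.01,0.27,0],0],[[0,0,0],[-0.98,0.38,0],0],[[0,0,0],[-0.95,0.47,0],0],[[0,0,0],[-0.89,0.57,0],0],[[0,0,0],[-0.83,0.65,0],0]])

```text
clock: 10.18
tool_pos: [0.6288, -0.203, 0.1982]
eef_rot: [0.704, 0.068, -0.703, 0.069]
contact_force: [4.7, -0.2, -5.8]
opening: 0.108
```

```bash
sed -i 's/PV=np.array(\[.510,-.172,.130\])/PV=np.array([.510,-.172,.130])+.0025*np.array([.199,-.98,0])/' h.py
python3 - <<'E'
from h import *
go(lidbar(.6)+[0,0,-.037],rotdown(XS))
E
```

```text
turn [-0.33 -0.08 -0.05] shift [-0.   -0.14 -0.17] | at [ 628.8 -203.   198.2] F [ 4.7 -0.2 -5.8] op 9.5 t 10.18
```

>>> drive_tool(deltas=[[[0,0,0],[-0.76,0.73,0],0],[[0,0,0],[-0.69,0.8,0],0],[[0,0,0],[-0.6,0.87,0],0],[[0,0,0],[-0.52,0.92,0],0],[[0,0,0],[-0.42,0.97,0],0],[[0,0,0],[-0.32,1.01,0],0],[[0,0,0],[-0.22,1.03,0],0],[[0,0,0],[-0.11,1.05,0],0],[[0,0,0],[0,1.06,0],0],[[0,0,0],[0.09,1.05,0],0]])

```text
clock: 11.02
tool_pos: [0.6466, -0.2938, 0.2325]
eef_rot: [-0.704, -0.07, 0.704, -0.068]
contact_force: [4.3, 3.0, -5.4]
opening: 0.093
```

>>> drive_tool(deltas=[[[0,0,0],[0.2,1.03,0],0],[[0,0,0],[0.31,1.02,0],0],[[0,0,0],[0.4,0.98,0],0],[[0,0,0],[0.5,0.93,0],0],[[0,0,0],[0.6,0.88,0],0],[[0,0,0],[0.67,0.81,0],0],[[0,0,0],[0.6,0.6,0],0]])

```text
clock: 11.6
tool_pos: [0.658, -0.3539, 0.1985]
eef_rot: [-0.703, -0.071, 0.705, -0.067]
contact_force: [2.4, 6.4, -4.7]
opening: 0.092
```

Run:
```python
from h import *
go(lidbar(2.4)+[0,0,-.037],rotdown(XS))
```

```text
turn [-0.25  0.1   0.38] shift [ 0.74  1.03 -0.31] | at [ 658.  -353.9  198.5] F [ 2.4  6.4 -4.7] op 8.1 t 11.6
```

>>> drive_tool(deltas=[[[0,0,0],[0.4,0.5,0],0],[[0,0,0],[0.3,0.3,0],0],[[0,0,0],[0,0,0],4],[[0,0,0],[0,0,0],4],[[0,0,0],[0,0,0],4],[[0,0,0],[0,0,0],4],[[0,0,0],[0,0,0],4],[[0,0,0],[0,0,0],4],[[0,0,0],[-2,0,0],4],[[0,0,0],[-2,0,0],4],[[0,0,0],[-3,0,0],4],[[0,0,0],[-4,0,0],4]])

```text
clock: 12.6
tool_pos: [0.6585, -0.3637, 0.3013]
eef_rot: [-0.702, -0.07, 0.706, -0.068]
contact_force: [0.3, -0.7, -0.2]
opening: 0.459
```

Run:
```python
from h import *
go(lidbar(2.4)+[0,0,-.037],rotdown(XS))
im,c,st=grab("wrist");im2,c2,_=grab("scene");im3,c3,_=grab("side")
for y in(.05,.13):print(np.round(proj(c,lidbar(2.4,y))),np.round(proj(c2,lidbar(2.4,y)),1),np.round(proj(c3,lidbar(2.4,y)),1))
for y in(-.09,-.149):print("lev",np.round(proj(c,lever(0,y))),np.round(proj(c2,lever(0,y)),1))
cv2.imwrite("pics/d.png",np.hstack([im[:,100:],cv2.resize(im2[150:270,330:480],(260,208)).repeat(1,0) if 0 else cv2.resize(im2[120:280,350:437],(261,480))]))
```

```text
turn [-0.29  0.3   0.19] shift [11.02  0.06 -0.47] | at [ 658.5 -363.7  301.3] F [ 0.3 -0.7 -0.2] op 40.4 t 12.6
[318. 310.] [429.9 144.7] [348.  167.2]
[318. 212.] [405.9 135.6] [325.9 166.2]
lev [233. 371.] [448.8 209.6]
lev [237. 410.] [468.7 218.4]
```

View pics/d.png

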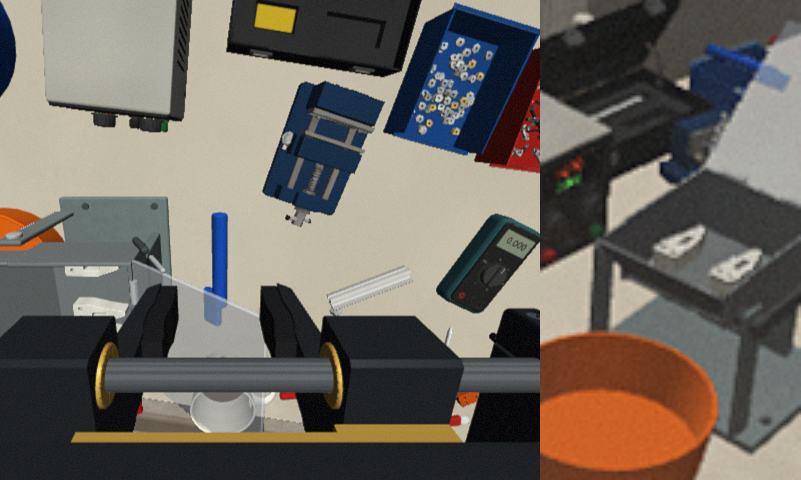

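Picture 13: the lid is fully back. Its bar is at (319,212) in the wrist frame, where the model at 2.4 rad puts it. Now the lever.

Run:
```python
from h import *
Rt=rotdown(XS);L=lambda t:lever(t,-.121)
go(L(0)+[0,0,-.037],Rt)
p=L(0)
for t in np.arange(.15,2.101,.15):
    q=L(t);print(round(t,2),(Rt.T@(q-p)*100).round(2),end="; ");p=q
```

```text
turn [-0.34 -0.41 -0.33] shift [ 21.47 -10.53  23.16] | at [ 662.2 -365.4  307.7] F [-0.3  0.3 -0.4] op 40.0 t 12.75
0.15 [-1.67 -0.13  0.  ]; 0.3 [-1.64 -0.37  0.  ]; 0.45 [-1.56 -0.61 -0.  ]; 0.6 [-1.45 -0.84  0.  ]; 0.75 [-1.31 -1.05 -0.  ]; 0.9 [-1.14 -1.23  0.  ]; 1.05 [-0.94 -1.39 -0.  ]; 1.2 [-0.72 -1.51 -0.  ]; 1.35 [-0.49 -1.61  0.  ]; 1.5 [-0.24 -1.66 -0.  ]; 1.65 [ 0.01 -1.68  0.  ]; 1.8 [ 0.26 -1.66  0.  ]; 1.95 [ 0.5 -1.6 -0. ]; 2.1 [ 0.74 -1.51  0.  ];
```

>>> drive_tool(deltas=[[[-0.3,-0.4,-0.3],[0,-1.31,2.9],4],[[0,0,0],[0,-1.32,2.9],4],[[0,0,0],[0,-1.32,2.9],4],[[0,0,0],[0,-1.32,2.9],4],[[0,0,0],[0,-1.32,2.9],4],[[0,0,0],[0,-1.32,2.9],4],[[0,0,0],[0,-1.32,2.9],4],[[0,0,0],[0,-1.32,2.86],4],[[0,0,0],[3,0,0],4],[[0,0,0],[3,0,0],4],[[0,0,0],[0,0,0],4],[[0,0,0],[0,0,0],4]])

```text
clock: 13.75
tool_pos: [0.4106, -0.3058, 0.2436]
eef_rot: [-0.7, -0.073, 0.707, -0.068]
contact_force: [-0.3, -0.5, 0.6]
opening: 0.454
```

Run:
```python
from h import *
go(lever(0,-.121)+[0,0,-.037],rotdown(XS))
im,c,st=grab("wrist")
h=cv2.cvtColor(im,cv2.COLOR_BGR2HSV);m=(((h[...,0]<6)|(h[...,0]>172))&(h[...,1]>150)&(h[...,2]>80)).astype(np.uint8)
n,l,s,ct=cv2.connectedComponentsWithStats(m)
print([(s[i].tolist(),ct[i].round(1)) for i in range(1,n) if s[i][4]>80])
for y in(-.09,-.121,-.149):print(np.round(proj(c,lever(0,y)),1))
cv2.imwrite("pics/e.png",im)
```

```text
turn [0.01 0.58 0.47] shift [15.06  0.31 -0.3 ] | at [ 410.6 -305.8  243.6] F [-0.3 -0.5  0.6] op 40.0 t 13.75
[([316, 189, 14, 68, 903], array([322.2, 221.6])), ([478, 250, 82, 41, 1270], array([521.9, 268. ]))]
[321.9 186.8]
[321.7 223.1]
[321.6 253.7]
```

>>> drive_tool(deltas=[[[0,0.58,0.47],[0,0.3,-0.3],4],[[0,0,0],[3,0,0],4],[[0,0,0],[3,0,0],4],[[0,0,0],[3,0,0],4],[[0,0,0],[3,0,0],4],[[0,0,0],[2,0,0],4],[[0,0,0],[1,0,0],4],[[0,0,0],[0,0,0],4]], force=35)

```text
clock: 14.47
tool_pos: [0.4162, -0.3091, 0.0936]
eef_rot: [0.704, 0.07, -0.703, 0.072]
contact_force: [0.5, -0.3, -0.2]
opening: 0.455
```

>>> drive_tool(deltas=[[[0,0,0],[0,0,0],0],[[0,0,0],[0,0,0],0],[[0,0,0],[0,0,0],0],[[0,0,0],[0,0,0],0],[[0,0,0],[0,0,0],0],[[0,0,0],[0,0,0],0],[[0,0,0],[0,0,0],0],[[0,0,0],[0,0,0],0]])

```text
clock: 15.13
tool_pos: [0.4162, -0.3071, 0.0956]
eef_rot: [0.705, 0.071, -0.702, 0.071]
contact_force: [-0.2, 4.5, 5.8]
opening: 0.114
```

Run:
```python
from h import *
go(lever(0,-.121)+[0,0,-.037],rotdown(XS))
```

```text
turn [ 0.09 -0.21 -0.05] shift [0.26 0.08 0.22] | at [ 416.2 -307.1   95.6] F [-0.2  4.5  5.8] op 10.0 t 15.13
```

Now tip, 0.15 rad per row.

>>> drive_tool(deltas=[[[0,0,0],[-0.83,-0.04,0],0],[[0,0,0],[-0.84,-0.09,0],0],[[0,0,0],[-0.83,-0.15,0],0],[[0,0,0],[-0.81,-0.22,0],0],[[0,0,0],[-1.56,-0.61,0],0],[[0,0,0],[-1.45,-0.84,0],0],[[0,0,0],[-1.31,-1.05,0],0],[[0,0,0],[-1.14,-1.23,0],0],[[0,0,0],[0,0,0],0]])

```text
clock: 15.88
tool_pos: [0.4067, -0.2614, 0.1828]
eef_rot: [0.704, 0.074, -0.702, 0.071]
contact_force: [4.3, 9.9, -16.7]
opening: 0.114
```

Run:
```python
from h import *
go(lever(.9,-.121)+[0,0,-.037],rotdown(XS))
```

```text
turn [ 0.31 -0.16  0.2 ] shift [0.2  0.51 0.2 ] | at [ 406.7 -261.4  182.8] F [  4.3   9.9 -16.7] op 10.0 t 15.88
```

>>> drive_tool(deltas=[[[0,0,0],[0.3,0.1,0],0],[[0,0,0],[-0.94,-1.35,0],0],[[0,0,0],[-0.72,-1.5,0],0],[[0,0,0],[-0.45,-1.6,0],0],[[0,0,0],[-0.2,-1.66,0],0],[[0,0,0],[0.03,-1.68,0],0],[[0,0,0],[0,0,0],0]])

```text
clock: 16.47
tool_pos: [0.3924, -0.1905, 0.2027]
eef_rot: [0.705, 0.071, -0.701, 0.073]
contact_force: [2.2, 1.8, -3.3]
opening: 0.109
```

Run:
```python
from h import *
go(lever(1.65,-.121)+[0,0,-.037],rotdown(XS))
```

```text
turn [ 0.17 -0.3  -0.21] shift [-0.2  -0.11  0.21] | at [ 392.4 -190.5  202.7] F [ 2.2  1.8 -3.3] op 9.6 t 16.47
```

>>> drive_tool(deltas=[[[0,0,0],[0.1,-0.9,0],0],[[0,0,0],[0.16,-0.88,0],0],[[0,0,0],[0.24,-0.8,0],0],[[0,0,0],[0.28,-0.8,0],0],[[0,0,0],[0.35,-0.76,0],0],[[0,0,0],[0.4,-0.75,0],0],[[0,0,0],[0,0,0],0],[[0,0,0],[0,0,0],0],[[0,0,0],[0,0,0],0],[[0,0,0],[0,0,0],0],[[0,0,0],[0,0,0],0],[[0,0,0],[0,0,0],0]])

```text
clock: 17.47
tool_pos: [0.3823, -0.1436, 0.1861]
eef_rot: [0.705, 0.07, -0.702, 0.072]
contact_force: [4.5, 2.3, -3.8]
opening: 0.11
```

Run:
```python
from h import *
go(lever(2.1,-.121)+[0,0,-.037],rotdown(XS))
im,c,st=grab("wrist");im2,c2,_=grab("scene");im3,_,_=grab("side")
cv2.imwrite("pics/f.png",np.hstack([cv2.resize(im2[150:300,320:460],(400,428)),cv2.resize(im3[150:290,290:420],(400,428))]))
```

```text
turn [ 0.04 -0.19 -0.13] shift [-0.36 -0.08  0.15] | at [ 382.3 -143.6  186.1] F [ 4.5  2.3 -3.8] op 9.7 t 17.47
```

>>> drive_tool(deltas=[[[0,0,0],[0.15,-0.3,0],0],[[0,0,0],[0.15,-0.2,0],0],[[0,0,0],[0,0,0],0],[[0,0,0],[0,0,0],0],[[0,0,0],[0,0,0],0],[[0,0,0],[0,0,0],0],[[0,0,0],[0,0,0],0],[[0,0,0],[0,0,0],0],[[0,0,0],[0,0,0],0],[[0,0,0],[0,0,0],0],[[0,0,0],[0,0,0],0],[[0,0,0],[0,0,0],0]])

```text
clock: 18.62
tool_pos: [0.3822, -0.1421, 0.1848]
eef_rot: [0.706, 0.067, -0.701, 0.072]
contact_force: [1.4, -5.5, 16.5]
opening: 0.104
```

Run:
```python
from h import *
go(lever(2.1,-.121)+[0,0,-.037],rotdown(XS))
im2,c2,_=grab("scene");im3,_,_=grab("side")
cv2.imwrite("pics/f.png",np.hstack([cv2.resize(im2[140:300,320:470],(400,426)),cv2.resize(im3[140:290,280:420],(400,426))]))
```

```text
turn [-0.18 -0.34 -0.44] shift [-0.49  0.07  0.17] | at [ 382.2 -142.1  184.8] F [ 1.4 -5.5 16.5] op 9.2 t 18.62
```

View pics/f.png

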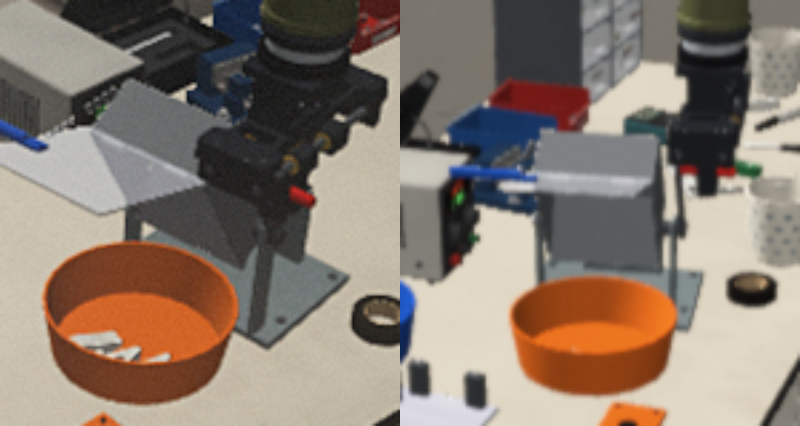

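Picture 14: the box is on its 2.1 stop and white fingers lie in the orange tub. Now I'll bring it back level.

>>> drive_tool(deltas=[[[0,0,0],[-0.3,0.5,0],0],[[0,0,0],[-0.4,0.75,0],0],[[0,0,0],[-0.35,0.76,0],0],[[0,0,0],[-0.28,0.8,0],0],[[0,0,0],[-0.24,0.8,0],0],[[0,0,0],[-0.16,0.88,0],0],[[0,0,0],[-0.1,0.9,0],0],[[0,0,0],[-0.03,1.68,0],0],[[0,0,0],[0.2,1.66,0],0],[[0,0,0],[0.45,1.6,0],0],[[0,0,0],[0.72,1.5,0],0],[[0,0,0],[0.94,1.35,0],0]])

```text
clock: 19.72
tool_pos: [0.4041, -0.2643, 0.1771]
eef_rot: [-0.702, -0.074, 0.705, -0.069]
contact_force: [2.4, 9.3, -9.8]
opening: 0.1
```

Run:
```python
from h import *
go(lever(.9,-.121)+[0,0,-.037],rotdown(XS))
```

```text
turn [0.12 0.19 0.37] shift [-0.36  0.27 -0.11] | at [ 404.1 -264.3  177.1] F [ 2.4  9.3 -9.8] op 8.8 t 19.72
```

>>> drive_tool(deltas=[[[0,0,0],[1.0,1.15,0],0],[[0,0,0],[1.25,1.0,0],0],[[0,0,0],[1.4,0.84,0],0],[[0,0,0],[1.5,0.61,0],0],[[0,0,0],[0.8,0.2,0],0],[[0,0,0],[0.8,0.17,0],0],[[0,0,0],[0.8,0.1,0],0],[[0,0,0],[0.7,0.03,0],0],[[0,0,0],[0,0,0],0]])

```text
clock: 20.47
tool_pos: [0.4125, -0.3073, 0.0952]
eef_rot: [-0.702, -0.071, 0.705, -0.07]
contact_force: [-3.7, 5.2, -3.0]
opening: 0.093
```

Run:
```python
from h import *
go(lever(0,-.121)+[0,0,-.037],rotdown(XS))
```

```text
turn [-0.01  0.17  0.1 ] shift [ 0.22  0.13 -0.14] | at [ 412.5 -307.3   95.2] F [-3.7  5.2 -3. ] op 8.2 t 20.47
```

>>> drive_tool(deltas=[[[0,0,0],[0.1,0.05,0],4],[[0,0,0],[0,0,0],4],[[0,0,0],[0,0,0],4],[[0,0,0],[0,0,0],4],[[0,0,0],[0,0,0],4],[[0,0,0],[0,0,0],4],[[0,0,0],[-3.5,0,0],4],[[0,0,0],[-3.5,0,0],4],[[0,0,0],[-3.5,0,0],4],[[0,0,0],[-3.5,0,0],4],[[0,0,0],[-3.5,0,0],4],[[0,0,0],[-3.5,0,0],4]])

```text
clock: 21.47
tool_pos: [0.4149, -0.309, 0.308]
eef_rot: [0.705, 0.069, -0.702, 0.072]
contact_force: [0.1, -1.0, 0.0]
opening: 0.452
```

>>> drive_tool(deltas=[[[0,0,0],[0,0,0],4],[[0,0,0],[0,1.31,-2.9],4],[[0,0,0],[0,1.32,-2.9],4],[[0,0,0],[0,1.32,-2.9],4],[[0,0,0],[0,1.32,-2.9],4],[[0,0,0],[0,1.32,-2.9],4],[[0,0,0],[0,1.32,-2.9],4],[[0,0,0],[0,1.32,-2.9],4],[[0,0,0],[0,1.32,-2.9],4],[[0,0,0],[0,0,0],4],[[0,0,0],[0,0,0],4]])

```text
clock: 22.38
tool_pos: [0.6644, -0.3656, 0.3043]
eef_rot: [0.704, 0.071, -0.703, 0.072]
contact_force: [-0.9, 0.4, -1.3]
opening: 0.454
```

Run:
```python
from h import *
go(lidbar(2.4)+[0,0,-.037],rotdown(XS))
im,c,st=grab("wrist");cv2.imwrite("pics/g.png",im)
h=cv2.cvtColor(im,cv2.COLOR_BGR2HSV);m=((abs(h[...,0].astype(int)-112)<8)&(h[...,1]>190)&(h[...,2]>110)).astype(np.uint8)
n,l,s,ct=cv2.connectedComponentsWithStats(m)
print([(s[i].tolist(),ct[i].round(1)) for i in range(1,n) if s[i][4]>300])
for y in(.05,.112,.13):print(np.round(proj(c,lidbar(2.4,y)),1))
```

```text
turn [ 0.06 -0.1  -0.09] shift [11.33 -0.24  0.08] | at [ 664.4 -365.6  304.3] F [-0.9  0.4 -1.3] op 39.9 t 22.38
[([0, 0, 94, 123, 10308], array([42.6, 57.4])), ([516, 24, 73, 85, 1433], array([552.8,  72.1])), ([488, 102, 75, 60, 1181], array([527.3, 137.6])), ([301, 220, 21, 83, 1071], array([314.8, 260.9]))]
[313.7 315.2]
[313.5 242.5]
[313.4 219.3]
```

Run:
```python
from h import *
im=cv2.imread("pics/g.png");w1=cv2.imread("pics/w1.png")
st={"tool_pos":np.array([.6644,-.3656,.3043]),"eef_rot":R.from_matrix(rotdown(XS)).as_quat()}
c=cam(r.snapshot("wrist"),st)
P=np.array([proj(c,PV+x*XS+y*YS+[0,0,z]) for x,y,z in((0,.063,.03),(.125,.063,.03),(.125,-.063,.03),(0,-.063,.03))]);print(P.round())
m=np.zeros(im.shape[:2],np.uint8);cv2.fillPoly(m,[P.astype(int)],1);m[300:]=0
g=im[m>0].astype(int);print(len(g),np.percentile(g.mean(1),[5,50,95,99.5]),((g.min(1)>170)).sum())
d=cv2.imread("pics/w1.png");print("white ref in w1 finger",d[255,345],d[310,340])
```

```text
[[ 97. 267.]
 [223. 267.]
 [233. 373.]
 [120. 373.]]
4158 [ 86.33333333 109.33333333 125.66666667 137.405     ] 0
white ref in w1 finger [197 198 195] [195 198 195]
```

>>> drive_tool(deltas=[[[0,0,0],[0,-0.2,0],4],[[0,0,0],[3,0,0],4],[[0,0,0],[3,0,0],4],[[0,0,0],[3,0,0],4],[[0,0,0],[1.6,0,0],4],[[0,0,0],[0.7,0,0],4],[[0,0,0],[0,0,0],4]], force=35)

```text
clock: 23.07
tool_pos: [0.6618, -0.3643, 0.1928]
eef_rot: [0.704, 0.07, -0.703, 0.071]
contact_force: [-0.0, 0.4, -0.3]
opening: 0.453
```

>>> drive_tool(deltas=[[[0,0,0],[0,0,0],0],[[0,0,0],[0,0,0],0],[[0,0,0],[0,0,0],0],[[0,0,0],[0,0,0],0],[[0,0,0],[0,0,0],0],[[0,0,0],[0,0,0],0],[[0,0,0],[0,0,0],0],[[0,0,0],[0,0,0],0]])

```text
clock: 23.73
tool_pos: [0.664, -0.363, 0.1951]
eef_rot: [0.705, 0.071, -0.702, 0.071]
contact_force: [-2.3, 3.7, 6.9]
opening: 0.12
```

Run:
```python
from h import *
for tag,im in(("start",cv2.imread("pics/scene0.png")),("now",grab("scene")[0])):
    c=cam(r.snapshot("scene"))
    P=np.array([proj(c,PV+x*XS+y*YS+[0,0,z]) for x,y,z in((-.03,.06,.03),(.12,.06,.03),(.12,-.06,.03),(-.03,-.06,.03))])
    m=np.zeros(im.shape[:2],np.uint8);cv2.fillPoly(m,[P.astype(int)],1);g=im[m>0].astype(int);print(tag,len(g),np.percentile(g.mean(1),[50,95,99]),(g.min(1)>165).sum())
    if tag=="now":print(P.round().tolist(),np.argwhere((m>0)&(im.min(2)>165))[:12].tolist())
go(lidbar(2.4)+[0,0,-.037],rotdown(XS))
```

```text
start 1564 [142.         186.33333333 193.79      ] 186
now 1564 [ 59.5        113.         117.12333333] 0
[[370.0, 201.0], [404.0, 178.0], [442.0, 194.0], [409.0, 219.0]] []
turn [ 0.04 -0.24 -0.08] shift [0.4  0.02 0.09] | at [ 664.  -363.   195.1] F [-2.8  3.3  5.6] op 10.9 t 23.88
```

Box is empty. Now close the lid along the reversed arc.

>>> drive_tool(deltas=[[[0,0,0],[-0.8,-0.7,0],0],[[0,0,0],[-0.75,-0.72,0],0],[[0,0,0],[-0.67,-0.81,0],0],[[0,0,0],[-0.6,-0.88,0],0],[[0,0,0],[-0.5,-0.93,0],0],[[0,0,0],[-0.4,-0.98,0],0],[[0,0,0],[-0.3,-1.02,0],0],[[0,0,0],[-0.2,-1.03,0],0],[[0,0,0],[-0.09,-1.05,0],0],[[0,0,0],[0,-1.06,0],0],[[0,0,0],[0.11,-1.05,0],0],[[0,0,0],[0.22,-1.03,0],0]])

```text
clock: 24.88
tool_pos: [0.6423, -0.2542, 0.2356]
eef_rot: [0.706, 0.069, -0.701, 0.073]
contact_force: [1.5, -0.6, 6.2]
opening: 0.123
```

Run:
```python
from h import *
go(lidbar(1.2)+[0,0,-.037],rotdown(XS))
```

```text
turn [-0.02 -0.41 -0.36] shift [ 0.44 -0.12  0.13] | at [ 642.3 -254.2  235.6] F [ 1.5 -0.6  6.2] op 10.8 t 24.88
```

>>> drive_tool(deltas=[[[0,0,0],[0.4,-1.05,0],0],[[0,0,0],[0.42,-0.97,0],0],[[0,0,0],[0.52,-0.92,0],0],[[0,0,0],[0.6,-0.87,0],0],[[0,0,0],[0.69,-0.8,0],0],[[0,0,0],[0.76,-0.73,0],0],[[0,0,0],[0.83,-0.65,0],0],[[0,0,0],[0.89,-0.57,0],0],[[0,0,0],[0.95,-0.47,0],0],[[0,0,0],[0.98,-0.38,0],0],[[0,0,0],[1.01,-0.27,0],0],[[0,0,0],[1.05,-0.18,0],0]])

```text
clock: 25.88
tool_pos: [0.6263, -0.1765, 0.1409]
eef_rot: [0.705, 0.07, -0.702, 0.072]
contact_force: [5.4, 1.4, -1.6]
opening: 0.103
```

Run:
```python
from h import *
go(lidbar(0)+[0,0,-.037],rotdown(XS))
```

```text
turn [ 0.01 -0.25 -0.16] shift [-0.01 -0.01  0.11] | at [ 626.3 -176.5  140.9] F [ 5.4  1.4 -1.6] op 9.1 t 25.88
```

>>> drive_tool(deltas=[[[0,0,0],[0,0,0],4],[[0,0,0],[0,0,0],4],[[0,0,0],[0,0,0],4],[[0,0,0],[0,0,0],4],[[0,0,0],[0,0,0],4],[[0,0,0],[-2,0,0],4],[[0,0,0],[-3,0,0],4],[[0,0,0],[-3,0,0],8.8],[[0,0,0],[-3.5,0,0],8.8],[[0,0,0],[-3.5,0,0],8.8],[[0,0,0],[0,0,0],8.8]])

```text
clock: 26.8
tool_pos: [0.629, -0.1779, 0.3003]
eef_rot: [0.71, 0.068, -0.698, 0.073]
contact_force: [2.3, 0.0, -0.1]
opening: 0.732
```

>>> drive_tool(deltas=[[[0,0,0],[0,-3.2,0.58],8.8],[[0,0,0],[0,-3.2,0.58],8.8],[[0,0,0],[0,-3.2,0.58],8.8],[[0,0,0],[0,-3.2,0.58],8.8],[[0,0,0],[0,-3.2,0.58],8.8],[[0,0,0],[0,-3.2,0.58],8.8],[[0,0,0],[0,-3.2,0.58],8.8],[[0,0,0],[0,-3.2,0.58],8.8],[[0,0,0],[0,-3.2,0.58],8.8],[[0,0,0],[0,-3.2,0.58],8.8],[[0,0,0],[0,0,0],8.8],[[0,0,0],[0,0,0],8.8]])

```text
clock: 27.8
tool_pos: [0.5038, 0.1272, 0.2912]
eef_rot: [0.705, 0.072, -0.702, 0.073]
contact_force: [0.5, -0.8, -0.8]
opening: 1.0
```

```bash
cat >> h.py <<'E'
def plates(im,c,hue,z=.008,amin=600):
    h=cv2.cvtColor(im,cv2.COLOR_BGR2HSV);lo,hi=((5,22) if hue=="o" else (105,120))
    m=((h[...,0]>=lo)&(h[...,0]<=hi)&(h[...,1]>150)&(h[...,2]>90)).astype(np.uint8)
    m=cv2.morphologyEx(m,cv2.MORPH_CLOSE,np.ones((5,5)))
    for k in cv2.findContours(m,0,2)[0]:
        if cv2.contourArea(k)<amin:continue
        P=np.array([onz(c,u,v,z)[:2]*1000 for u,v in k[:,0]],np.float32);(x,y),(w,hh),a=cv2.minAreaRect(cv2.convexHull(P))
        if w<hh:a+=90
        print(hue,"centre",round(x,1),round(y,1),"size",round(w,1),round(hh,1),"long yaw",round(a%180,1),"px",k[:,0].min(0),k[:,0].max(0))
E
python3 - <<'E'
from h import *
go(None,rotdown(XS));print(r.get_state()["q"].round(2))
im,c,st=grab("wrist");cv2.imwrite("pics/j.png",im);plates(im,c,"o");plates(im,c,"b")
print(proj(c,[.604,.099,.006]))
s,cs,_=grab("scene");print("scene");plates(s,cs,"o",amin=200);plates(s,cs,"b",amin=200)
E
```

```text
turn [ 0.25 -0.2  -0.14] | at [503.8 127.2 291.2] F [ 0.5 -0.8 -0.8] op 88.0 t 27.8
[-0.22  0.46 -0.18  1.79  0.11  0.9  -1.82]
o centre 151.3 -204.5 size 37.6 613.3 long yaw 101.6 px [286 424] [639 441]
o centre 403.9 44.3 size 60.5 89.2 long yaw 93.6 px [326 250] [393 295]
o centre 481.9 -119.2 size 210.0 210.7 long yaw 109.8 px [410 168] [561 310]
o centre 536.1 273.8 size 89.3 59.3 long yaw 83.8 px [172 112] [249 178]
b centre 404.4 152.1 size 88.5 60.0 long yaw 83.0 px [251 230] [321 284]
b centre 412.6 271.3 size 88.3 59.8 long yaw 87.5 px [169 209] [237 262]
b centre 730.5 -34.9 size 66.8 194.6 long yaw 101.9 px [411   0] [581  65]
(np.float64(354.8533934114849), np.float64(120.70059985264263))
scene
o centre 533.3 278.1 size 89.2 62.7 long yaw 83.6 px [219 305] [262 334]
o centre 400.4 48.5 size 61.4 91.0 long yaw 93.7 px [332 295] [374 325]
o centre 525.2 -108.5 size 196.3 248.1 long yaw 122.2 px [336 230] [408 291]
b centre 410.8 276.0 size 89.1 58.8 long yaw 87.5 px [247 335] [293 368]
b centre 402.4 156.4 size 89.2 58.5 long yaw 82.8 px [294 315] [339 344]
b centre 835.5 -38.1 size 192.4 193.3 long yaw 152.6 px [250 195] [315 233]
```

Run:
```python
from h import *
im=cv2.imread("pics/j.png");crop(im,255,50,455,200,4,"j4.png")
```

```text
(no output)
```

View pics/j4.png

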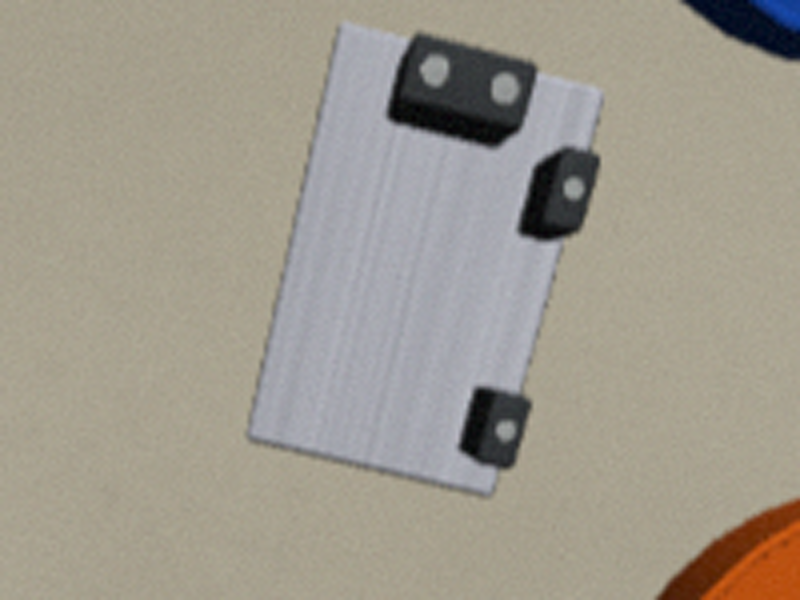

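Picture 15: the jig base corners, in crop pixels, are (342,23), (603,92), (490,495) and (250,438). The end-fence foot is at (388,119)–(497,146), and the side-fence feet are at (520,233) and (460,447).

Run:
```python
from h import *
st={"tool_pos":np.array([.5038,.1272,.2912]),"eef_rot":None}
s=r.get_state();c=cam(r.snapshot("wrist"),s)
f=lambda x,y:onz(c,255+(x+.5)/4-.5,50+(y+.5)/4-.5,.006)[:2]*1000
for n,p in(("TL",(342,23)),("TR",(603,92)),("BR",(490,495)),("BL",(250,438)),("endL",(388,119)),("endR",(497,146)),("s1",(520,233)),("s2",(460,447)),("s2b",(475,388)),("s1b",(537,165))):print(n,f(*p).round(1))
go()
```

```text
TL [673.3 129.1]
TR [670.9  47.4]
BR [546.9  50.8]
BL [549.2 132.2]
endL [650.6 109.7]
endR [649.9  75.2]
s1 [627.2  61.9]
s2 [560.   64.3]
s2b [579.1  64.1]
s1b [647.2  61.8]
turn [0. 0. 0.] | at [505.2 123.5 291. ] F [ 0.8 -0.   0.1] op 87.8 t 27.95
```

>>> drive_tool(deltas=[[[0,0,0],[2.2,1.43,2.87],8.8],[[0,0,0],[2.2,1.43,2.87],8.8],[[0,0,0],[2.2,1.43,2.87],8.8],[[0,0,0],[2.2,1.43,2.87],8.8],[[7,0,0],[0,0,0],8.8],[[7,0,0],[0,0,0],8.8],[[7,0,0],[0,0,0],8.8],[[7,0,0],[0,0,0],8.8],[[7,0,0],[0,0,0],8.8],[[7,0,0],[0,0,0],8.8],[[7,0,0],[0,0,0],8.8],[[7,0,0],[0,0,0],8.8]])

```text
clock: 28.95
tool_pos: [0.4045, 0.0446, 0.2028]
eef_rot: [0.655, -0.271, -0.651, -0.271]
contact_force: [-0.5, 0.4, -0.6]
opening: 0.995
```

>>> drive_tool(deltas=[[[7,0,0],[0,0,0],8.8],[[7,0,0],[0,0,0],8.8],[[7,0,0],[0,0,0],8.8],[[7,0,0],[0,0,0],8.8],[[7,0,0],[0,0,0],8.8],[[7,0,0],[0,0,0],8.8],[[0,0,0],[0,0,0],8.8],[[0,0,0],[0,0,0],8.8],[[0,0,0],[0,0,0],8.8]])

```text
clock: 29.7
tool_pos: [0.4041, 0.0456, 0.2027]
eef_rot: [0.517, -0.484, -0.514, -0.484]
contact_force: [-0.1, 0.3, -0.3]
opening: 0.998
```

```bash
cat >> h.py <<'E'
def yaw(a):return [np.cos(np.radians(a)),np.sin(np.radians(a)),0]
E
python3 - <<'E'
from h import *
go([.4039,.0443,.1],rotdown(yaw(183.6)));print(r.get_state()["q"].round(2))
im,c,st=grab("wrist");plates(im,c,"o");plates(im,c,"b");cv2.imwrite("pics/k.png",im)
E
```

```text
turn [ 0.   -0.16  0.2 ] shift [10.27  0.02 -0.13] | at [404.1  45.6 202.7] F [-0.1  0.3 -0.3] op 87.9 t 29.7
[-0.62  0.52  0.6   2.24 -0.59  0.53 -2.64]
o centre 116.8 246.6 size 43.1 110.8 long yaw 112.3 px [510 343] [550 408]
o centre 500.0 227.1 size 61.8 29.2 long yaw 3.8 px [209 337] [257 357]
o centre 402.6 43.4 size 59.3 87.6 long yaw 93.8 px [292 167] [348 246]
o centre 505.3 -66.9 size 217.4 154.2 long yaw 3.6 px [105   0] [334 171]
b centre 412.3 303.3 size 58.4 26.1 long yaw 3.8 px [278 392] [322 408]
b centre 403.1 151.2 size 88.8 58.5 long yaw 83.0 px [284 259] [345 332]
b centre 736.0 26.8 size 99.3 12.2 long yaw 77.7 px [  0 123] [ 12 215]
```

>>> drive_tool(deltas=[[[-7,0,0],[0,0,0],8.8],[[-7,0,0],[0,0,0],8.8],[[-7,0,0],[0,0,0],8.8],[[-7,0,0],[0,0,0],8.8],[[-7,0,0],[0,0,0],8.8],[[-7,0,0],[0,0,0],8.8],[[-7,0,0],[0,0,0],8.8],[[-7,0,0],[0,0,0],8.8],[[-7,0,0],[0,0,0],8.8],[[-7,0,0],[0,0,0],8.8],[[-7,0,0],[0,0,0],8.8],[[-7,0,0],[0,0,0],8.8]])

```text
clock: 30.75
tool_pos: [0.4042, 0.0459, 0.2031]
eef_rot: [0.709, -0.013, -0.705, -0.012]
contact_force: [0.0, -0.6, 0.4]
opening: 0.998
```

>>> drive_tool(deltas=[[[-7,0,0],[0,0,0],8.8],[[-7,0,0],[0,0,0],8.8],[[-7,0,0],[0,0,0],8.8],[[-7,0,0],[0,0,0],8.8],[[-7,0,0],[0,0,0],8.8],[[-7,0,0],[0,0,0],8.8],[[-7,0,0],[0,0,0],8.8],[[-7,0,0],[0,0,0],8.8],[[-7,0,0],[0,0,0],8.8],[[-7,0,0],[0,0,0],8.8],[[-7,0,0],[0,0,0],8.8],[[-7,0,0],[0,0,0],8.8]])

```text
clock: 31.75
tool_pos: [0.4044, 0.0459, 0.2032]
eef_rot: [0.535, 0.462, -0.533, 0.465]
contact_force: [0.1, -0.4, 0.9]
opening: 0.998
```

>>> drive_tool(deltas=[[[-6,0,0],[0,0,0],8.8],[[-6,0,0],[0,0,0],8.8],[[0,0,0],[0,0,0],8.8],[[0,0,0],[0,0,0],8.8],[[0,0,0],[0,0,0],8.8]])

```text
clock: 32.17
tool_pos: [0.4041, 0.0459, 0.203]
eef_rot: [0.486, 0.513, -0.485, 0.516]
contact_force: [0.0, 0.7, -0.1]
opening: 1.0
```

Run:
```python
from h import *
print(r.get_state()["q"].round(2))
im,c,st=grab("wrist");plates(im,c,"o");plates(im,c,"b");cv2.imwrite("pics/k.png",im)
go([.4032,.0437,.1],rotdown(yaw(3.7)))
```

```text
[ 0.01  0.46 -0.35  2.21  0.33  0.51 -0.53]
o centre 514.3 -215.3 size 158.3 35.0 long yaw 3.2 px [330 392] [450 413]
o centre 142.9 -194.2 size 111.7 43.1 long yaw 74.6 px [ 87 343] [127 408]
o centre 504.5 -76.7 size 213.8 133.3 long yaw 3.3 px [307 259] [481 357]
o centre 402.8 45.0 size 59.4 87.6 long yaw 93.4 px [289 166] [344 245]
o centre 500.4 231.6 size 33.4 59.1 long yaw 174.6 px [400   0] [470  40]
b centre 751.2 -13.1 size 58.4 116.1 long yaw 109.9 px [589 220] [639 315]
b centre 403.3 152.5 size 88.4 58.7 long yaw 83.1 px [288  46] [362 151]
b centre 410.3 231.5 size 58.6 13.4 long yaw 3.4 px [305   0] [369  17]
turn [-0.34  0.14 -0.24] shift [10.29 -0.1   0.22] | at [404.1  45.9 202.9] F [ 0.8 -0.5  0.3] op 87.9 t 32.22
```

>>> drive_tool(deltas=[[[-0.3,0,0],[0,-0.13,0.17],8.8],[[0,0,0],[3.5,0,0],8.8],[[0,0,0],[3.5,0,0],8.8],[[0,0,0],[3.5,0,0],8.8],[[0,0,0],[3.5,0,0],8.8],[[0,0,0],[3.0,0,0],8.8],[[0,0,0],[2,0,0],8.8],[[0,0,0],[1.2,0,0],8.8],[[0,0,0],[0.6,0,0],8.8],[[0,0,0],[0,0,0],8.8],[[0,0,0],[0,0,0],8.8]])

```text
clock: 33.13
tool_pos: [0.3983, 0.0416, 0.0425]
eef_rot: [0.475, 0.52, -0.491, 0.513]
contact_force: [-0.1, 0.5, 1.1]
opening: 0.995
```

Run:
```python
from h import *
go([.4027,.0442,-.012],rotdown(yaw(3.6)));print(r.get_state()["q"].round(2))
```

```text
turn [0.28 0.51 1.33] shift [ 5.45  0.45 -0.23] | at [398.3  41.6  42.5] F [-0.1  0.5  1.1] op 87.5 t 33.13
[-0.18  0.82 -0.07  2.34  1.39  0.06 -1.55]
```

The arm runs out of range here: q6 is at its limit at r≈0.40 m near the table. I'll try a slight inward tilt, just enough to drag this plate outward before grasping it squarely.

>>> drive_tool(deltas=[[[0,0,0],[-3.5,0,0],7.6],[[0,0,0],[-3.5,0,0],7.6],[[0,0,0],[-2,0,0],7.6],[[0.3,0.5,-3.0],[0,0.3,0],7.6],[[0,0,0],[0,0,0],7.6],[[0,0,0],[0,0,0],7.6]])

```text
clock: 33.63
tool_pos: [0.4095, 0.0414, 0.1037]
eef_rot: [0.471, 0.527, -0.501, 0.5]
contact_force: [0.7, -0.1, 0.2]
opening: 0.863
```

Run:
```python
from h import *
Rt=rotdown(yaw(3.6))@R.from_euler("z",-4,degrees=True).as_matrix()
print(r.get_state()["q"].round(2));go([.4027,.0442,0.03],Rt)
```

```text
[ 0.13  0.73 -0.55  2.23  0.84  0.47 -1.04]
turn [-0.44  0.12 -0.74] shift [ 7.39 -0.15 -0.32] | at [409.5  41.4 103.7] F [ 0.7 -0.1  0.2] op 76.0 t 33.63
```

>>> drive_tool(deltas=[[[-0.4,0,-0.7],[0,-0.2,-0.3],7.6],[[0,0,0],[2.5,0,0],7.6],[[0,0,0],[2.5,0,0],7.6],[[0,0,0],[2.5,0,0],7.6],[[0,0,0],[1.5,0,0],7.6],[[0,0,0],[1,0,0],7.6],[[0,0,0],[0,0,0],7.6],[[0,0,0],[0,0,0],7.6]])

```text
clock: 34.3
tool_pos: [0.3986, 0.0438, 0.0035]
eef_rot: [0.462, 0.532, -0.503, 0.5]
contact_force: [0.7, 0.3, 0.0]
opening: 0.863
```

Run:
```python
from h import *
Rt=rotdown(yaw(3.6))@R.from_euler("z",-4,degrees=True).as_matrix()
print(r.get_state()["q"].round(2));go([.4015,.0442,-0.0133],Rt)
```

```text
[-0.17  0.91 -0.08  2.29  1.38  0.06 -1.54]
turn [0.29 0.36 0.17] shift [ 1.66  0.41 -0.03] | at [398.6  43.8   3.5] F [0.7 0.3 0. ] op 76.0 t 34.3
```

>>> drive_tool(deltas=[[[0,0,0],[0.4,0.2,0],7.6],[[0,0,0],[0.4,0.2,0],7.6],[[0,0,0],[0.4,0.1,0],7.6],[[0,0,0],[0.3,0.1,0],7.6],[[0,0,0],[0,0,0],7.6],[[0,0,0],[0,0,0],7.6]])

```text
clock: 34.8
tool_pos: [0.4047, 0.0438, -0.0111]
eef_rot: [0.465, 0.532, -0.502, 0.499]
contact_force: [0.7, -0.1, -0.4]
opening: 0.861
```

Run:
```python
from h import *
Rt=rotdown(yaw(3.6))@R.from_euler("z",-4,degrees=True).as_matrix()
print(r.get_state()["q"].round(2));go([.4015,.0442,-0.0133],Rt)
```

```text
[-0.12  0.95 -0.15  2.27  1.59  0.12 -1.74]
turn [0.07 0.17 0.03] shift [ 0.24 -0.3  -0.06] | at [404.7  43.8 -11.1] F [ 0.7 -0.1 -0.4] op 75.8 t 34.8
```

>>> drive_tool(deltas=[[[0,0,1.0],[0.1,0.1,0],7.6],[[0,0,1.0],[0.1,0.1,0],7.6],[[0,0,0],[0,0,0],7.6],[[0,0,0],[0,0,0],7.6]])

```text
clock: 35.13
tool_pos: [0.4061, 0.0438, -0.0134]
eef_rot: [0.473, 0.524, -0.494, 0.508]
contact_force: [-0.2, -0.2, 0.2]
opening: 0.866
```

Run:
```python
from h import *
print(r.get_state()["q"].round(2));go([.4035,.0442,-0.0133],rotdown(yaw(3.6)))
```

```text
[-0.02  0.96 -0.32  2.3   1.78  0.27 -1.94]
turn [0.1  0.17 2.11] shift [-0.01 -0.25 -0.06] | at [406.1  43.8 -13.4] F [-0.2 -0.2  0.2] op 76.2 t 35.13
```

>>> drive_tool(deltas=[[[0,0,1.0],[0.05,-0.1,0],7.6],[[0,0.17,1.1],[0.05,-0.15,0],7.6],[[0,0,0],[0,0,0],7.6],[[0,0,0],[0,0,0],7.6]])

```text
clock: 35.47
tool_pos: [0.4035, 0.0436, -0.0146]
eef_rot: [0.483, 0.516, -0.484, 0.516]
contact_force: [-0.8, 0.5, -0.1]
opening: 0.862
```

Run:
```python
from h import *
print(r.get_state()["q"].round(2));go([.4035,.0442,-0.0145],rotdown(yaw(3.6)))
```

```text
[ 0.05  0.99 -0.44  2.34  1.9   0.39 -2.07]
turn [0.15 0.05 0.05] shift [-0.01  0.   -0.06] | at [403.5  43.6 -14.6] F [-0.8  0.5 -0.1] op 75.8 t 35.47
```

>>> drive_tool(deltas=[[[0,0,0],[0,0,0],5],[[0,0,0],[0,0,0],5],[[0,0,0],[0,0,0],5],[[0,0,0],[0,0,0],5],[[0,0,0],[0,0,0],5],[[0,0,0],[0,0,0],5]], force=25)

```text
clock: 35.97
tool_pos: [0.4044, 0.0438, -0.0145]
eef_rot: [0.484, 0.515, -0.483, 0.517]
contact_force: [0.7, 0.8, -0.2]
opening: 0.675
```

>>> drive_tool(deltas=[[[0,0,0],[-0.5,0,0],5],[[0,0,0],[-1,0,0],5],[[0,0,0],[-2,0,0],5],[[0,0,0],[-2,0,0],5],[[0,0,0],[-2,0,0],5],[[0,0,0],[0,0,0],5]])

```text
clock: 36.47
tool_pos: [0.4032, 0.0427, 0.0515]
eef_rot: [0.482, 0.515, -0.485, 0.517]
contact_force: [0.5, -0.5, -1.2]
opening: 0.676
```

Run:
```python
from h import *
print(r.get_state()["q"].round(2));go([.6,.1,.08],rotdown(yaw(3.6)))
go([.6,.1,.08],rotdown(yaw(88.4)))
```

```text
[-0.1   0.8  -0.19  2.34  1.46  0.14 -1.63]
turn [0.14 0.28 0.04] shift [-2.85 20.01 -4.48] | at [403.2  42.7  51.5] F [ 0.5 -0.5 -1.2] op 59.5 t 36.47
turn [-84.66   0.2    0.24] shift [-2.85  6.28 19.52] | at [403.2  42.7  51.5] F [ 0.5 -0.5 -1.2] op 59.5 t 36.47
```

>>> drive_tool(deltas=[[[0,0,0],[-1.5,2.5,0],5],[[0,0,0],[-1.4,2.5,-0.9],5],[[0,0,0],[0,3,-0.9],5],[[0,0,0],[0,3,-0.9],5],[[0,0,0],[0,3,-0.9],5],[[0,0,0],[0,3,-0.9],5],[[0,0,0],[0,2.0,0],5],[[0,0,0],[0,0,0],5]])

```text
clock: 37.13
tool_pos: [0.577, 0.0926, 0.0641]
eef_rot: [0.486, 0.507, -0.483, 0.523]
contact_force: [0.3, 0.0, -0.3]
opening: 0.672
```

>>> drive_tool(deltas=[[[-7.05,0,0],[0,0,0],5],[[-7.05,0,0],[0,0,0],5],[[-7.05,0,0],[0,0,0],5],[[-7.05,0,0],[0,0,0],5],[[-7.05,0,0],[0,0,0],5],[[-7.05,0,0],[0,0,0],5],[[-7.05,0,0],[0,0,0],5],[[-7.05,0,0],[0,0,0],5],[[-7.05,0,0],[0,0,0],5],[[-7.05,0,0],[0,0,0],5],[[-7.05,0,0],[0,0,0],5],[[-7.05,0,0],[0,0,0],5]])

```text
clock: 38.13
tool_pos: [0.5715, 0.0912, 0.0638]
eef_rot: [0.003, 0.702, -0.014, 0.712]
contact_force: [-0.1, 0.7, -0.9]
opening: 0.676
```

>>> drive_tool(deltas=[[[0,0,0],[0,0,0],5],[[0,0,0],[0,0,0],5]])

```text
clock: 38.3
tool_pos: [0.5715, 0.0916, 0.0639]
eef_rot: [0.007, 0.702, -0.017, 0.712]
contact_force: [-0.5, -0.7, 0.0]
opening: 0.674
```

Run:
```python
from h import *
print(r.get_state()["q"].round(2))
go([.595,.103,.02],rotdown(yaw(88.4)))
im,c,st=grab("wrist");cv2.imwrite("pics/l.png",im);plates(im,c,"o");plates(im,c,"b")
```

```text
[ 0.23  1.01 -0.9   1.82  1.06  0.88  0.34]
turn [-0.34  0.79  0.78] shift [4.39 1.2  2.32] | at [571.5  91.6  63.9] F [-0.5 -0.7  0. ] op 59.3 t 38.3
o centre 601.2 88.3 size 92.2 117.5 long yaw 178.2 px [250 210] [387 357]
o centre 503.7 257.3 size 88.0 59.1 long yaw 83.9 px [504  84] [639 193]
o centre 523.9 -64.9 size 105.5 210.8 long yaw 161.1 px [0 0] [164 312]
b centre 435.5 248.4 size 50.0 12.9 long yaw 87.9 px [549   0] [639  27]
b centre 431.6 149.4 size 88.8 12.4 long yaw 87.9 px [338   0] [499  26]
```

>>> drive_tool(deltas=[[[-0.3,0.8,0.8],[-0.4,0.5,1.2],5],[[0,0,0],[0,0.55,1.3],5],[[0,0,0],[0,0,0],5],[[0,0,0],[2.0,0,0],5],[[0,0,0],[2.0,0,0],5],[[0,0,0],[1.5,0,0],5],[[0,0,0],[0.8,0,0],5],[[0,0,0],[0,0,0],5],[[0,0,0],[0,0,0],5]])

```text
clock: 39.1
tool_pos: [0.5969, 0.1025, 0.0057]
eef_rot: [0.009, 0.707, -0.008, 0.707]
contact_force: [0.6, 0.1, -0.7]
opening: 0.676
```

Run:
```python
from h import *
go([.5965,.102,-.0085],rotdown(yaw(88.4)))
```

```text
turn [ 0.2  -0.04 -0.06] shift [ 1.42 -0.05 -0.03] | at [596.9 102.5   5.7] F [ 0.6  0.1 -0.7] op 59.5 t 39.1
```

>>> drive_tool(deltas=[[[0.2,0,0],[0.8,0,0],5],[[0,0,0],[0.4,0,0],5],[[0,0,0],[0.2,0,0],5],[[0,0,0],[0,0,0.3],5],[[0,0,0],[0,0,0.2],5],[[0,0,0],[0,0,0.1],5],[[0,0,0],[0,0,0],5]])

```text
clock: 39.68
tool_pos: [0.6037, 0.1021, -0.0082]
eef_rot: [0.01, 0.707, -0.01, 0.707]
contact_force: [0.0, 0.3, -0.6]
opening: 0.676
```

>>> drive_tool(deltas=[[[0,0,0],[0,0,0.1],5],[[0,0,0],[0,0,0.1],5],[[0,0,0],[0,0,0.1],5],[[0,0,0],[0,0,0],5]])

```text
clock: 40.02
tool_pos: [0.6059, 0.102, -0.0084]
eef_rot: [0.01, 0.707, -0.01, 0.707]
contact_force: [-1.0, -0.1, 0.3]
opening: 0.675
```

>>> drive_tool(deltas=[[[0,0,0],[0,-0.2,0],5],[[0,0,0],[0,-0.1,0],5],[[0,0,0],[0,-0.1,0],5],[[0,0,0],[0,0,0],5]])

```text
clock: 40.35
tool_pos: [0.6059, 0.0999, -0.008]
eef_rot: [0.011, 0.707, -0.008, 0.707]
contact_force: [-0.5, 3.7, -1.3]
opening: 0.673
```

>>> drive_tool(deltas=[[[0,0,0],[0,0,0.1],5],[[0,0,0],[0,0,0.1],5],[[0,0,0],[0,0,0],5]])

```text
clock: 40.6
tool_pos: [0.6059, 0.0998, -0.0083]
eef_rot: [0.01, 0.708, -0.008, 0.706]
contact_force: [-3.3, 5.0, 0.9]
opening: 0.675
```

>>> drive_tool(deltas=[[[0,0,0],[0,0,0.1],5],[[0,0,0],[0,0,0.1],5],[[0,0,0],[0,0,0],5]])

```text
clock: 40.85
tool_pos: [0.6059, 0.0998, -0.0084]
eef_rot: [0.01, 0.71, -0.008, 0.705]
contact_force: [-8.9, 3.9, 4.3]
opening: 0.676
```

>>> drive_tool(deltas=[[[0,0,0],[0,0,0.1],5],[[0,0,0],[0,0,0.1],5],[[0,0,0],[0,0,0],5]])

```text
clock: 41.1
tool_pos: [0.6059, 0.0998, -0.0084]
eef_rot: [0.009, 0.711, -0.008, 0.703]
contact_force: [-12.1, 3.5, 8.2]
opening: 0.676
```

>>> drive_tool(deltas=[[[0,0,0],[0,0,-0.4],5],[[0,0,0],[0.2,-0.1,0],5],[[0,0,0],[0.2,0,0],5],[[0,0,0],[0,0,0],5]])

```text
clock: 41.43
tool_pos: [0.6063, 0.0998, -0.0091]
eef_rot: [0.01, 0.708, -0.008, 0.706]
contact_force: [-9.6, 2.6, 22.0]
opening: 0.675
```

>>> drive_tool(deltas=[[[0,0,0],[0,0,0],7.4],[[0,0,0],[0,0,0],7.4],[[0,0,0],[0,0,0],7.4],[[0,0,0],[0,0,0],7.4],[[0,0,0],[0,0,0],7.4]])

```text
clock: 41.85
tool_pos: [0.6087, 0.0942, -0.0109]
eef_rot: [0.009, 0.707, -0.012, 0.707]
contact_force: [-4.7, -4.4, 13.3]
opening: 0.84
```

Run:
```python
from h import *
go([.5965,.102,-.0085],rotdown(yaw(88.4)))
s,cs,_=grab("scene");plates(s,cs,"o",amin=200);plates(s,cs,"b",amin=200)
s,cs,_=grab("side");print("side");plates(s,cs,"o",amin=200);plates(s,cs,"b",amin=200)
```

```text
turn [-0.09  0.06  0.21] shift [-0.24  0.74 -1.24] | at [608.7  94.2 -10.9] F [-4.7 -4.4 13.3] op 73.9 t 41.85
o centre 501.5 263.8 size 89.2 62.4 long yaw 83.6 px [231 310] [275 340]
o centre 607.1 97.9 size 62.3 94.3 long yaw 177.8 px [277 259] [306 286]
o centre 525.5 -108.4 size 196.3 247.8 long yaw 121.3 px [336 230] [408 291]
b centre 410.8 276.0 size 89.0 58.7 long yaw 87.5 px [247 335] [293 368]
b centre 402.5 156.4 size 89.2 58.4 long yaw 83.1 px [294 315] [339 344]
b centre 808.1 -108.8 size 42.6 126.7 long yaw 146.8 px [300 198] [315 222]
b centre 862.1 20.3 size 64.8 182.6 long yaw 155.3 px [250 198] [276 233]
side
o centre 504.4 266.2 size 92.0 58.4 long yaw 83.9 px [280 311] [314 333]
o centre 599.0 94.4 size 73.4 68.0 long yaw 0.6 px [286 278] [308 292]
o centre 511.9 -133.2 size 193.3 277.5 long yaw 110.9 px [319 238] [376 278]
b centre 411.3 278.5 size 90.4 58.1 long yaw 88.0 px [311 321] [342 344]
b centre 402.0 159.3 size 91.1 57.0 long yaw 83.0 px [330 300] [361 320]
b centre 816.2 -43.7 size 174.9 279.1 long yaw 103.9 px [229 235] [280 274]
b centre 826.5 -649.0 size 117.2 280.1 long yaw 119.9 px [308 179] [340 202]
```

>>> drive_tool(deltas=[[[0,0,0],[-0.3,0.2,0],7.4],[[0,0,0],[-0.3,0.2,-0.2],7.4],[[0,0,0],[-2,0,0],8.8],[[0,0,0],[-3,0,0],8.8],[[0,0,0],[-4,0,0],8.8],[[0,0,0],[-4,0,0],8.8],[[0,0,0],[-4,0,0],8.8],[[0,0,0],[0,0,-2],8.8],[[0,0,0],[0,0,-2],8.8],[[0,0,0],[0,0,-2],8.8],[[0,0,0],[0,0,0],8.8],[[0,0,0],[0,0,0],8.8]])

```text
clock: 42.95
tool_pos: [0.5461, 0.1019, 0.1638]
eef_rot: [0.009, 0.707, -0.01, 0.707]
contact_force: [1.1, -0.3, 0.4]
opening: 0.996
```

Run:
```python
from h import *
print(r.get_state()["q"].round(2))
im,c,st=grab("wrist");cv2.imwrite("pics/m.png",im);plates(im,c,"o",.014);plates(im,c,"o",.008)
go([.502,.26,.16],rotdown(yaw(174)));go([.502,.26,.16],rotdown(yaw(-6)))
```

```text
[ 0.28  0.86 -1.01  1.81  0.88  0.99  0.44]
o centre 602.9 98.4 size 59.3 88.9 long yaw 178.6 px [288 231] [348 312]
o centre 503.0 256.4 size 87.6 57.9 long yaw 83.8 px [435 132] [542 203]
o centre 504.8 -99.8 size 182.8 217.7 long yaw 162.4 px [ 0 40] [199 281]
o centre 605.5 98.3 size 60.4 90.6 long yaw 178.6 px [288 231] [348 312]
o centre 503.7 259.3 size 89.3 59.0 long yaw 83.8 px [435 132] [542 203]
o centre 505.6 -103.7 size 186.3 221.9 long yaw 162.4 px [ 0 40] [199 281]
turn [-8.563e+01  4.000e-02  3.000e-02] shift [ 0.37  6.13 15.24] | at [547.  102.1 163.7] F [ 0.6 -0.8 -0.5] op 87.6 t 43.0
turn [ 9.437e+01  3.000e-02 -4.000e-02] shift [  0.37  -6.13 -15.24] | at [547.  102.1 163.7] F [ 0.6 -0.8 -0.5] op 87.6 t 43.0
```

>>> drive_tool(deltas=[[[0,0,0],[0,2,-0.5],8.8],[[0,0,0],[0,3,-0.5],8.8],[[-7.1,0,0],[0,0,0],8.8],[[-7.1,0,0],[0,0,0],8.8],[[-7.1,0,0],[0,0,0],8.8],[[-7.1,0,0],[0,0,0],8.8],[[-7.1,0,0],[0,0,0],8.8],[[-7.1,0,0],[0,0,0],8.8],[[-7.1,0,0],[0,0,0],8.8],[[-7.1,0,0],[0,0,0],8.8],[[-7.1,0,0],[0,0,0],8.8],[[-7.1,0,0],[0,0,0],8.8]])

```text
clock: 44.0
tool_pos: [0.5389, 0.1526, 0.1633]
eef_rot: [-0.403, 0.58, 0.404, 0.581]
contact_force: [0.3, -0.2, -0.1]
opening: 0.999
```

>>> drive_tool(deltas=[[[-7.1,0,0],[0,1,2],8.8],[[-7.1,0,0],[0,1,3],8.8],[[0,0,0],[0,0.8,3],8.8],[[0,0,0],[0,0,2],8.8],[[0,0,0],[0,0,0],8.8],[[0,0,0],[0,0,0],8.8],[[0,0,0],[0,0,0],8.8]])

```text
clock: 44.58
tool_pos: [0.531, 0.256, 0.1632]
eef_rot: [-0.471, 0.528, 0.471, 0.527]
contact_force: [0.5, -0.0, 0.3]
opening: 0.998
```

Run:
```python
from h import *
print(r.get_state()["q"].round(2))
im,c,st=grab("wrist");cv2.imwrite("pics/n.png",im);plates(im,c,"o",.008)
go([.5035,.2593,-.0145],rotdown(yaw(173.8)))
```

```text
[ 0.09  1.03 -1.28  1.71  1.04  1.25  1.58]
o centre 308.6 469.7 size 38.5 99.1 long yaw 102.2 px [510 344] [550 408]
o centre 503.8 259.5 size 88.5 59.1 long yaw 83.5 px [316 173] [378 261]
o centre 605.0 96.9 size 61.9 91.0 long yaw 178.8 px [149   0] [267  90]
turn [-0.34 -0.05 -0.02] shift [17.77  2.77  0.08] | at [530.9 255.5 163.2] F [-1.  -0.5 -0. ] op 87.5 t 44.63
```

>>> drive_tool(deltas=[[[-0.3,0,0],[0,1.4,0],7.8],[[0,0,0],[0,1.37,0.1],7.8],[[0,0,0],[3.5,0,0],7.8],[[0,0,0],[3.5,0,0],7.8],[[0,0,0],[3.5,0,0],7.8],[[0,0,0],[3,0,0],7.8],[[0,0,0],[2,0,0],7.8],[[0,0,0],[1.2,0,0],7.8],[[0,0,0],[0,0,0],7.8],[[0,0,0],[0,0,0],7.8]])

```text
clock: 45.47
tool_pos: [0.503, 0.2609, -0.0028]
eef_rot: [-0.472, 0.526, 0.473, 0.526]
contact_force: [0.2, 0.2, 0.7]
opening: 0.884
```

Run:
```python
from h import *
go([.5037,.2594,-.0145],rotdown(yaw(173.6)))
```

```text
turn [ 0.24  0.06 -0.03] shift [ 1.17 -0.08 -0.14] | at [503.  260.9  -2.8] F [0.2 0.2 0.7] op 77.8 t 45.47
```

>>> drive_tool(deltas=[[[0.2,0,0],[0.6,-0.08,-0.14],7.8],[[0,0,0],[0.55,0,0],7.8],[[0,0,0],[0,0,0],7.8],[[0,0,0],[0,0,0],5],[[0,0,0],[0,0,0],5],[[0,0,0],[0,0,0],5],[[0,0,0],[0,0,0],5],[[0,0,0],[0,0,0],5],[[0,0,0],[0,0,0],5]])

```text
clock: 46.22
tool_pos: [0.5035, 0.2601, -0.0142]
eef_rot: [-0.472, 0.526, 0.472, 0.527]
contact_force: [-0.4, -0.9, 3.3]
opening: 0.677
```

>>> drive_tool(deltas=[[[0,0,0],[-0.5,0,0],5],[[0,0,0],[-1.5,0,0],5],[[0,0,0],[-3,0,0],5],[[0,0,0],[-3,0,0],5],[[0,0,0],[-2,0,0],5],[[0,0,0],[0,0,0],5],[[0,0,0],[0,0,0],5]])

```text
clock: 46.8
tool_pos: [0.5038, 0.2599, 0.0862]
eef_rot: [-0.472, 0.526, 0.472, 0.527]
contact_force: [-0.5, -0.7, -1.5]
opening: 0.671
```

Run:
```python
from h import *
go([.5975,.106,.06],rotdown(yaw(173.6)));go([.5975,.106,.06],rotdown(yaw(88.5)))
```

```text
turn [0.1  0.09 0.08] shift [  2.62 -11.03 -14.25] | at [503.8 259.9  86.2] F [-0.5 -0.7 -1.5] op 59.0 t 46.8
turn [85.2   0.13 -0.  ] shift [  2.62 -15.14   9.77] | at [503.8 259.9  86.2] F [-0.5 -0.7 -1.5] op 59.0 t 46.8
```

>>> drive_tool(deltas=[[[7.1,0,0],[0,0,0],5],[[7.1,0,0],[0,0,0],5],[[7.1,0,0],[0,0,0],5],[[7.1,0,0],[0,0,0],5],[[7.1,0,0],[0,0,0],5],[[7.1,0,0],[0,0,0],5],[[7.1,0,0],[0,0,0],5],[[7.1,0,0],[0,0,0],5],[[7.1,0,0],[0,0,0],5],[[7.1,0,0],[0,0,0],5],[[7.1,0,0],[0,0,0],5],[[7.1,0,0],[0,0,0],5]])

```text
clock: 47.8
tool_pos: [0.5026, 0.2585, 0.0835]
eef_rot: [0.011, 0.708, -0.012, 0.706]
contact_force: [0.5, -0.0, -0.8]
opening: 0.672
```

>>> drive_tool(deltas=[[[0,0,0],[0,-2.5,1.6],5],[[0,0,0],[0,-2.5,1.6],5],[[0,0,0],[0,-2.5,1.6],5],[[0,0,0],[0,-2.5,1.6],5],[[0,0,0],[0,-2.5,1.6],5],[[0,0,0],[0,-2.5,1.6],5],[[0,0,0],[0,0,0],5],[[0,0,0],[0,0,0],5],[[0,0,0],[0,0,0],5]])

```text
clock: 48.55
tool_pos: [0.5943, 0.1075, 0.084]
eef_rot: [0.009, 0.708, -0.009, 0.706]
contact_force: [-0.6, 1.1, -0.4]
opening: 0.676
```

Run:
```python
from h import *
go([.5975,.106,.001],rotdown(yaw(88.5)))
```

```text
turn [ 0.03 -0.15 -0.06] shift [ 8.3  -0.14  0.33] | at [594.3 107.5  84. ] F [-0.6  1.1 -0.4] op 59.5 t 48.55
```

>>> drive_tool(deltas=[[[0,0,0],[2.5,-0.1,0.3],5],[[0,0,0],[2.5,0,0],5],[[0,0,0],[2,0,0],5],[[0,0,0],[0.9,0,0],5],[[0,0,0],[0.4,0,0],5],[[0,0,0],[0,0,0.3],5],[[0,0,0],[0,-0.3,0.2],5],[[0,0,0],[0,-0.2,0.1],5],[[0,0,0],[0,0,0],5]])

```text
clock: 49.3
tool_pos: [0.6023, 0.103, 0.0032]
eef_rot: [0.01, 0.708, -0.007, 0.706]
contact_force: [-5.9, 2.0, -0.3]
opening: 0.672
```

Run:
```python
from h import *
go([.6059,.0998,-.0005],rotdown(yaw(88.5)))
```

```text
turn [ 0.12 -0.18 -0.21] shift [ 0.37 -0.31  0.37] | at [602.3 103.    3.2] F [-5.9  2.  -0.3] op 59.2 t 49.3
```

>>> drive_tool(deltas=[[[0,0,0],[0,-0.15,0],5],[[0,0,0],[0,-0.15,0],5],[[0,0,0],[0,0,0],5]])

```text
clock: 49.55
tool_pos: [0.6022, 0.1, 0.0034]
eef_rot: [0.01, 0.708, -0.007, 0.706]
contact_force: [-4.9, 1.5, -1.4]
opening: 0.676
```

>>> drive_tool(deltas=[[[0,0,0],[0,-0.15,0],5],[[0,0,0],[0,-0.15,0],5],[[0,0,0],[0,0,0],5]])

```text
clock: 49.8
tool_pos: [0.6022, 0.1, 0.0036]
eef_rot: [0.011, 0.708, -0.005, 0.706]
contact_force: [-4.1, 6.2, -3.6]
opening: 0.674
```

>>> drive_tool(deltas=[[[0,0,0],[0.2,0,0],5],[[0,0,0],[0.2,0,0],5],[[0,0,0],[0,0,0],5]])

```text
clock: 50.05
tool_pos: [0.6022, 0.1, 0.0004]
eef_rot: [0.011, 0.708, -0.005, 0.706]
contact_force: [-6.3, 4.9, 1.9]
opening: 0.673
```

>>> drive_tool(deltas=[[[0,0,0],[0.15,0,0],5],[[0,0,0],[0,0,0],5],[[0,0,0],[0,0,0],7.2],[[0,0,0],[0,0,0],7.2],[[0,0,0],[0,0,0],7.2],[[0,0,0],[0,0,0],7.2]])

```text
clock: 50.55
tool_pos: [0.605, 0.0945, -0.0028]
eef_rot: [0.01, 0.707, -0.009, 0.707]
contact_force: [0.4, 0.4, 0.2]
opening: 0.817
```

>>> drive_tool(deltas=[[[0,0,0],[-0.2,0.15,-0.1],7.2],[[0,0,0],[-0.3,0,0],7.2],[[0,0,0],[-1.5,0,0],7.2],[[0,0,0],[-3,0,0],7.2],[[0,0,0],[-4,0,0],7.2],[[0,0,0],[-4,0,0],7.2],[[0,0,0],[-3,0,0],8.8],[[0,0,0],[0,0,-3],8.8],[[0,0,0],[0,0,-3],8.8],[[0,0,0],[0,0,0],8.8],[[0,0,0],[0,0,0],8.8],[[0,0,0],[0,0,0],8.8]])

```text
clock: 51.55
tool_pos: [0.5441, 0.098, 0.1576]
eef_rot: [0.01, 0.707, -0.009, 0.708]
contact_force: [0.7, -0.6, 0.3]
opening: 0.999
```

Run:
```python
from h import *
go([.6059,.0998,-.0005],rotdown(yaw(88.5)))
im,c,st=grab("wrist");cv2.imwrite("pics/p.png",im);plates(im,c,"o",.022);plates(im,c,"b",.008)
P=proj(c,[.604,.099,.02]);print(P)
s,cs,_=grab("scene")
u,v=map(int,P);cr=cv2.resize(im[max(0,v-90):v+90,max(0,u-120):u+120],None,fx=3,fy=3,interpolation=2)[:600,:800]
cv2.imwrite("pics/p4.png",cr);print(max(0,u-120),max(0,v-90),cr.shape)
```

```text
turn [-0.01  0.09 -0.06] shift [15.81  0.34  6.17] | at [544.1  98.  157.6] F [ 0.7 -0.6  0.3] op 87.9 t 51.55
o centre 603.1 98.5 size 59.3 89.4 long yaw 178.6 px [291 237] [353 321]
o centre 504.5 -93.8 size 176.1 212.8 long yaw 162.4 px [ 0 41] [201 286]
b centre 784.2 2.6 size 165.2 74.8 long yaw 88.6 px [173 392] [314 442]
b centre 411.8 271.3 size 88.9 59.2 long yaw 87.5 px [465  18] [585  98]
b centre 403.7 152.2 size 88.7 59.4 long yaw 83.1 px [325   6] [440  96]
(np.float64(322.3345006123423), np.float64(280.70448372069706))
202 190 (540, 720, 3)
```

Run:
```python
from h import *
s,cs,_=grab("scene");d,cd,_=grab("side")
a=cv2.resize(cv2.imread("pics/p4.png"),(440,330));b=cv2.resize(s[160:290,330:520],(360,246));b=np.vstack([b,np.zeros((84,360,3),np.uint8)])
bot=np.hstack([cv2.resize(s[230:300,230:330],(386,270),interpolation=2),cv2.resize(d[180:290,270:439],(414,270),interpolation=2)])
cv2.imwrite("pics/q.png",np.vstack([np.hstack([a,b]),bot]))
```

```text
(no output)
```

View pics/q.png

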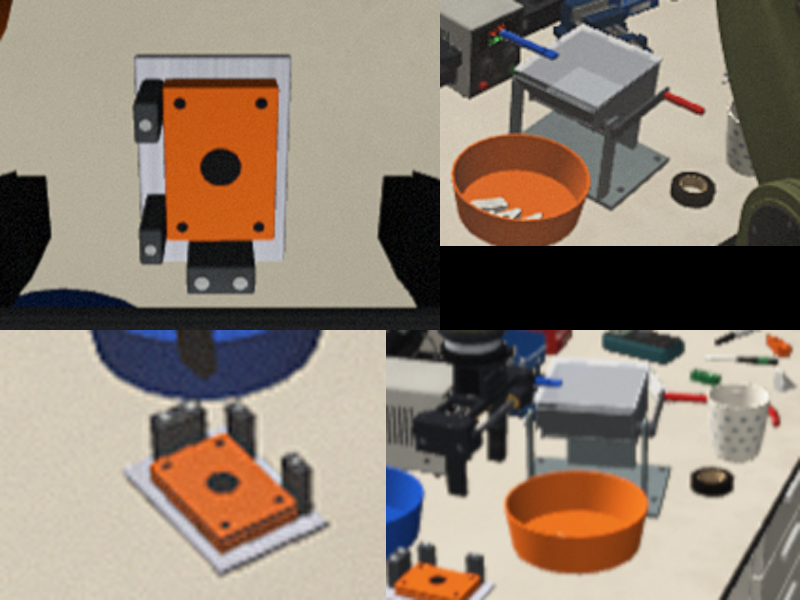

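Picture 16: both orange plates are stacked flat against the fences. The box is level and empty with its lid shut, the fingers are in the orange tub, and the mug and tape are in place. Handing in.

Run:
```python
from plant import r
print(r.finish_job(),r.get_state()["clock"])
```

```text
the job is handed in; nothing more can be done
the job is handed in; nothing more can be done
```

I finished the job and handed it in at about 52 s of the 210 s allowed. The interface gave no verdict.

**What I did:**
- **Lid and pour:** I swung the lid back past its detent to 2.4 rad and checked it in the wrist picture. Then I tipped the box on to its 2.1 stop, so the fingers dropped into the orange tub. I brought the box back level and shut the lid.
- **Plates:** The tub is orange, so I stacked both orange plates in the larger jig. I pressed each one against the end fence and the side fences until I felt contact. The blue plates stayed on the table, out of the jig.

**Last checks:**
- **Stack:** The two plates' centres agree within 0.2 mm and both lie at the same angle (178.6°). My own estimate of the nest point was off by about 2–3 mm, so I trusted the contact with the fences.
- **Box and tub:** No white was left inside the box, and the last picture shows the fingers in the tub. I did not count them one by one.
- **Bystanders:** The mug and tape looked in place in the last picture. I never went near the spool and did not recheck it.

**What failed or disagreed on the way:**
- **Tool frame:** The fingertips stand about 18 mm behind the stated TCP, not 11 mm ahead of it. My first three grips on the lid bar therefore closed on nothing, and I corrected for this from then on.
- **Orange plate nearest the robot:** It was at the edge of reach, so I came in slightly tilted and straightened up before gripping it.
- **Other orange plate:** It had been knocked about 3–4 cm during the run, so I located it again before picking it up.

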